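Fit and clamp the filter cassettes of the spray bench, then set the air

TASK

Fit every filter cassette that stands on the bench into a station of the air manifold, lying flat in its pocket with the free lip of its foot towards the clamp screw, and with the T-handled driver (not with the fingers) turn that station's clamp screw clockwise fully home so that its tongue lies over the lip. Only when all cassettes are clamped, turn the regulator knob clockwise until its white line points at the long mark, and leave the driver hanging in its stand again. Leave everything else on the bench where it is.

Things in the scene. Friction and masses are not known exactly. Their poses are not given: they have to be found in the camera images.
- cassette1: filter cassette, 0.16 kg (None if absent; 2 or 3 of 3 alike are there, any fits any station). mm: aluminium foot 56 (x) x 50 (y) x 8 high; grey ribbed body 36 x 36 up to 56 high, its centre at x +9, so the foot's free lip at the front (-x) is 19 deep; black cap on top. Origin: centre of the foot's underside, z up. Grip the body by its y sides, fingertips above the foot.
- cassette2: filter cassette, the same as cassette1 (None if absent); only its place differs
- cassette3: filter cassette, the same as cassette1 (None if absent); only its place differs
- station1 (a point): centre of a station's floor on the aluminium manifold, 16 mm above the bench, axes of the manifold (x away from the clamp screw, z up): a cassette's origin goes here, its axes along these, so its lip (-x) is towards the clamp screw. Shallow pocket 60 (x) x 54 (y) mm, 2 mm free on each side, ribs 7 high. Three stations in a row, 85 mm apart in y; this is the one at +y.
- station2 (a point): the same for the middle station
- station3 (a point): the same for the station at -y, next to the regulator
- clamp1: captive clamp screw of station 1 with its tongue; vertical axis 45 mm in front (-x) of the station's centre. Origin on the axis at the tongue's underside, 26 mm above the bench; x along tongue and slot. Tongue 33 mm from the axis, 14 wide, 5 thick, passes 2 above a fitted foot. Round head 24 mm, its top 14 above the origin; slot through it 5 wide, 6 deep, open at both ends.
- clamp1_turn (a joint): angle of clamp screw 1, growing clockwise seen from above: 0 tongue and slot along the manifold's +y, clear of the station; pi/2 tongue (+x) straight over the cassette's lip, against a stop. Range -0.3 to pi/2; stays where left, friction about 0.07 N m. Starts open, at -0.25 to 0.2.
- clamp2: clamp screw of station 2, the same as clamp1
- clamp2_turn (a joint): angle of clamp screw 2, the same as clamp1_turn
- clamp3: clamp screw of station 3, the same as clamp1
- clamp3_turn (a joint): angle of clamp screw 3, the same as clamp1_turn
- driver: T-handled driver, 0.18 kg. Origin: middle of the blade's lower end; z up the shank; x along crossbar and blade. mm: blade 16 wide (x), 3 thick (y); shank diameter 12; round shoulder of diameter 30 from 75 to 81 above the tip, neck 16; crossbar 80 (x) x 18 (y) x 24 high, its centre 109 above the tip: grip it there across the 18. Works the same turned by pi; plays 0.13 rad each way in a slot.
- stand_hole (a point): centre of the 20 mm hole in the grey sheet-metal tool stand, at its top face, 85 mm above the bench; top plate 60 x 130 x 6 mm, with two short fixed keys 48 mm to either side (8 high). The driver hangs in the hole by its shoulder, any yaw, blade 10 mm above the bench.
- regulator_top (a point): top centre of the regulator's round black knob (diameter 42, 30 mm high, top 85 above the bench), at the -y end of the manifold, 190 mm from station 2. Axes turn with the knob; its white line points to -x. The scale plate (diameter 72, 54 above the bench) just below has 7 black marks, the fifth long and bold.
- regulator_turn (a joint): knob angle, growing clockwise seen from above: 0 = closed, white line at the first mark (-x of the manifold); marks every 0.6 rad, the long mark at 2.4. Range 0 to 4; stays where left, friction about 0.05 N m. Starts at 0.1 to 1.3.
- tape: bystander: roll of masking tape lying flat, outer diameter 80, height 24 (mm); origin at its underside
- tin: bystander: closed paint tin, diameter 84, height 100 (mm); origin at its underside
- jar: bystander: small closed pot with steel lid, diameter 64, height 70 (mm); origin at its underside
- spanner: bystander: steel spanner 190 long lying flat (mm); origin at its underside
- hammer: bystander: hammer 280 long lying flat (mm); origin at its underside
- cup: bystander: white mixing cup, diameter 84, height 100 (mm); origin at its underside
There are look-alikes about, which are no part of the job. Leave any red look-alike of the cassette3 alone.

How it is judged:
By the outcome, as a careful person would: the job done as asked, in the order asked, and still so for the second after the job is handed in, with the robot touching nothing.
Of cassette1, cassette2, cassette3 only 2 to 3 are there at a start; the rules pass over those that are not, and their reading is None.
At some moment in a run one of cassette1, cassette2, cassette3 may be knocked a few centimetres aside while the robot is not near it.
It also fails if it takes over 210 s, if anything falls off the work surface, if the arm or the gripper's body presses on something with over 40 N, if the wrist force passes 120 N, or if a joint passes its speed limit or range.

ROBOT

A 6-joint arm with a two-finger parallel gripper is mounted at the origin on the work surface. World frame = base frame: x ahead of the robot, y to its left, z up, the work surface at z = 0. Lengths are in m, angles in rad, forces in N, time in s.
With the tool pointing down it reaches from about 0.325 to 0.85 m from the base axis. Payload 15.5 kg.
Tool frame: the origin (TCP) lies on the centre line of the jaws, within the pads' length; the fingertips stand 14 mm ahead of it and the grasp point (between the pads) lies 5 mm behind it (r.tcp_to_tips is the distance from the TCP to the fingertips, in m); z points along the fingers, y is the line along which they close (so a half turn about z gives the same grasp; the last joint's range is limited). The gripper opens to 91 mm and grips with 3 to 60 N. Pads are 32 mm wide; open, the fingers measure 118 mm over their backs; the gripper's body (76 mm by 178 mm) begins 60 mm behind the grasp point.
Start: joints at [-0.096, 0.494, 1.345, -0, 1.302, -0.096], TCP at [0.625, 0, 0.228] pointing down, gripper open.
Joint ranges: [-2.91, 2.91], [-0.82, 2.16], [0.22, 2.67], [-1.22, 4.37], [0.12, 2.79], [-3.08, 3.08]. Speed limits (rad/s): [1.89, 1.89, 2.57, 3.01, 3.01, 3.01].

INTERFACE

Orientations are given as [roll, pitch, yaw] about the fixed x, y, z axes, in that order (R = Rz(yaw) Ry(pitch) Rx(roll)).
In Python, from rig import r gives the robot as it stands.
- The arm moves only by the shell command python3 -m crank 'ROWS' [FORCE]. ROWS is JSON, one flat list of numbers, 7 for each row, row after row: the shift along the tool's x, y, z in m, then the turn, a rotation vector about the tool's x, y, z in rad, then the finger opening in m, from 0 to 0.0912. A call has 1 to 8 rows; each row shifts and turns the commanded pose from where the row before left it, along the tool's axes as they then stand; what a row does not reach is not made up. A row lasts 1/10 s, in which the tool goes at most 50 mm and 8.59 degrees, less where a joint would pass 70% of its speed; a pose out of reach is approached as far as the arm can. A call with a gripper value outside its range is refused whole. The fingers move at their own pace and stop on an object; FORCE is the grip in N (left out, the last holds). Time passes only in rows, so rows that do not move let the fingers close. It gives the time, the measured TCP pose, the force, the opening and the grip force at its end, in the units of the state.
- r.sense(): the state, without advancing time (a new reading comes with each control period).
- r.read_camera(name): name is "scene" or "side" or "wrist"; returns a dict with "frame" (400x640x3 uint8, blue, green, red), "fov_y" (degrees; the focal length in pixels is half the picture's height over the tangent of half this angle, whatever the lens; pixels are square), "cx", "cy" (the principal point, pixels), "k1" (the pictures are not rectified: a ray, as slopes to the right and down, at radius r is drawn at 1 + k1 r^2 times it, then the intrinsics apply), "extrinsics" (4x4, takes a point from camera to world coordinates). Camera axes: x right, y down, z forward; pixel columns grow to the right and rows downward; lengths in m; the calibration is good to about 2 mm. A picture is of the moment at which its call begins. There is no depth.
- r.hand_in(): hands the job in; it is judged then, once.
The state is a dict: "t": time; "joint_pos": joint angles; "joint_vel": joint speeds; "joint_efforts": joint torques, N m; "eef_pos": TCP position; "orientation": TCP orientation; "contact_force": force on the tool from outside, world axes, zero at the start; "torque": the same for the moment, N m; "grip_width": finger opening in m; "grasp_force": force on a finger pad.
Only numpy, scipy, OpenCV 4.12 (cv2) and the standard library are available. Lean on these libraries where they do the work, as an engineer would, in place of code of your own. Each camera call takes 0.05 s, during which the arm holds its last target. There are 200 camera calls.

## Working session

There is one attempt and no reset: what is moved stays moved. The work goes in short steps, Python scripts to look and compute and a shell command to move; the robot and the scene stay as the last step left them, time stands still between calls to the robot, and variables do not carry over. Pictures are saved under pics/ and viewed, at most 14 in all, crops included, and the job is handed in when it is done.

```bash
ls; mkdir -p pics
python3 - <<'E'
from rig import r
import cv2
print(r.sense())
for n in("scene","side","wrist"):
    c=r.read_camera(n); cv2.imwrite(f"pics/{n}0.png",c["frame"]); print(n,c["fov_y"],c["cx"],c["cy"],c["k1"],c["extrinsics"].tolist() if hasattr(c["extrinsics"],'tolist') else c["extrinsics"])
E
```

```text
pics
{'t': 0.0, 'joint_pos': array([-9.54881763e-02,  4.94175179e-01,  1.34615755e+00,  1.67307129e-06,
        1.30252339e+00, -9.55178089e-02]), 'joint_vel': array([-0.00050407, -0.00156521, -0.00024289, -0.00217399,  0.00048741,
        0.0002137 ]), 'joint_efforts': array([-1.07322368e-03, -8.78814626e+01, -3.81857479e+01,  7.05250050e-02,
        5.33505273e-02, -1.50444166e-04]), 'eef_pos': array([6.24613844e-01, 4.81251067e-05, 2.27334294e-01]), 'orientation': array([-3.14033510e+00, -1.22105718e-04,  1.57082544e+00]), 'contact_force': array([ 0.7300085 , -0.27922834,  0.13104217]), 'torque': array([ 0.01028202, -0.01983681,  0.04553057]), 'grasp_force': 0.0, 'grip_width': 0.09102586223787558}
scene 47.71826270394905 320.7190257146389 204.2693165374367 -0.01923534664955037 [[-0.5503493284515196, 0.7199919411621016, -0.4227614236594796, 1.2058949789004325], [0.8348638461471007, 0.46795750250388574, -0.2898588177834095, 0.5167937555558826], [-0.010861632908151673, -0.5124718338718279, -0.8586353384403731, 1.3325625871850961], [0.0, 0.0, 0.0, 1.0]]
side 55.82799410076502 326.6794446301588 206.72937811886905 0.014855874800769876 [[0.8658623416047724, -0.3777196660744954, 0.3280400269041446, 0.12712822835225157], [-0.5001842820372024, -0.6665902000293488, 0.5526962902243517, -0.6571046419034235], [0.009904008967512071, -0.6426393693864422, -0.766104791475009, 1.1332850459050547], [0.0, 0.0, 0.0, 1.0]]
wrist 63.33526273512441 323.5860957586329 203.60391279289783 -0.04158772748445721 [[0.999998936435301, 0.0012444407761776465, -0.0007605888637626395, 0.6245089301005061], [0.0009869098619729147, -0.9613440161875068, -0.2753483403788685, 0.0786197026678897], [-0.0010738422553773744, 0.2753472968954434, -0.9613442218868231, 0.38475483239160607], [0.0, 0.0, 0.0, 1.0]]
```

View pics/scene0.png

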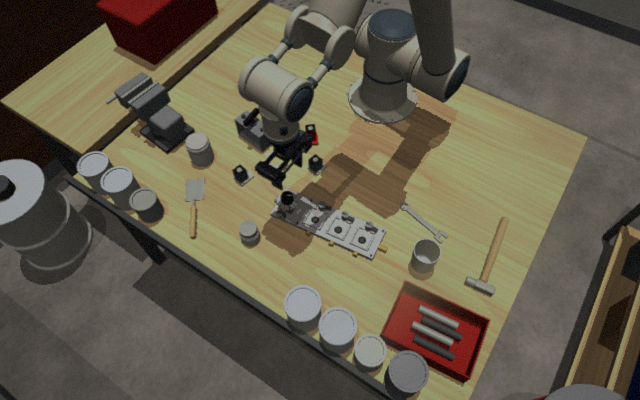

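View pics/side0.png

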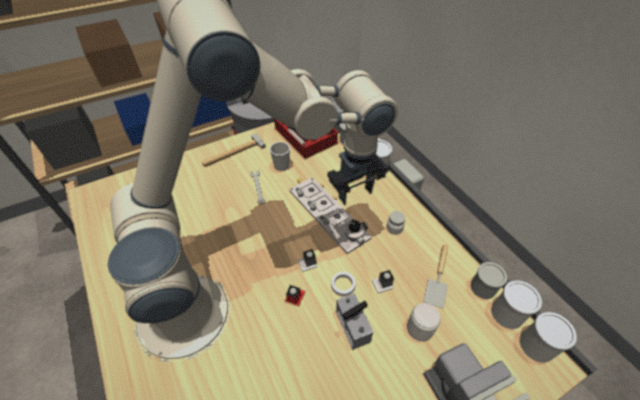

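The scene view shows the manifold from (285,200) to (385,245), cassettes at (241,175) and (316,163), and a red look-alike at (311,135). The side view shows cassettes at (309,260) and (386,280), the red one at (294,296), and the stand with the driver at (352,315). Next I'll enlarge these.

Run:
```python
import cv2,numpy as np
s=cv2.imread("pics/side0.png");c=cv2.imread("pics/scene0.png");w=cv2.imread("pics/wrist0.png")
a=cv2.resize(s[170:370,260:460],(400,400),interpolation=cv2.INTER_CUBIC)   # x2
b=cv2.resize(c[100:270,220:420],(400,340),interpolation=cv2.INTER_CUBIC)
cv2.imwrite("pics/side0c.png",cv2.resize(s[170:350,260:440],(800,600) if 0 else (600,600),interpolation=cv2.INTER_CUBIC))
```

```text
(no output)
```

View pics/side0c.png

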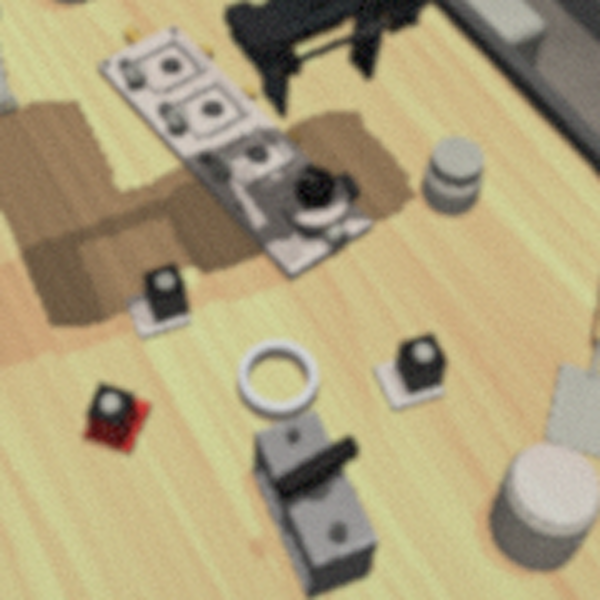

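View pics/wrist0.png

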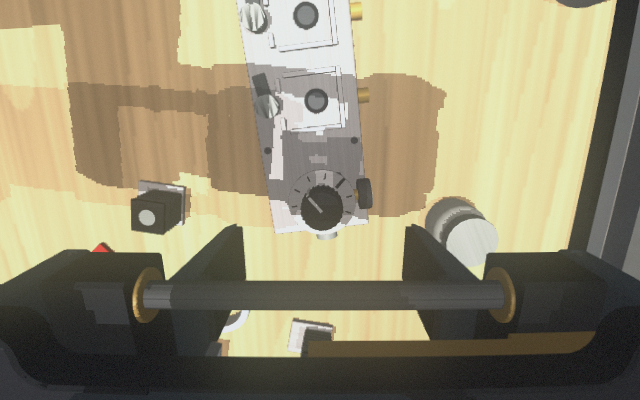

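The crop shows the two grey cassettes at about (309,254) and (387,276) in side pixels, and the red look-alike at (293,292), which I'll leave alone. The driver's crossbar is at (355,311). The wrist view shows stations 2 and 3 at (306,15) and (316,100), the knob at (322,208), and cassette A at (147,217).

```bash
cat > h.py <<'E'
import numpy as np,cv2
from rig import r
from scipy.spatial.transform import Rotation as R
def cam(n,save=None):
    c=r.read_camera(n)
    if save: cv2.imwrite(f"pics/{save}.png",c["frame"]); np.save(f"pics/{save}.npy",{k:c[k] for k in("fov_y","cx","cy","k1","extrinsics")},allow_pickle=True)
    return c
def load(s): return np.load(f"pics/{s}.npy",allow_pickle=True).item()
def KE(c):
    f=200/np.tan(np.radians(c["fov_y"]/2)); return np.array([[f,0,c["cx"]],[0,f,c["cy"]],[0,0,1]]),np.array([c["k1"],0,0,0.]),np.array(c["extrinsics"])
def ground(c,uv,z):
    K,D,E=KE(c); p=cv2.undistortPoints(np.array(uv,float).reshape(-1,1,2),K,D)[:,0]
    d=np.c_[p,np.ones(len(p))]@E[:3,:3].T; o=E[:3,3]; z=np.broadcast_to(z,len(p))
    return o+d*((z-o[2])/d[:,2])[:,None]
def proj(c,P):
    K,D,E=KE(c); Q=(np.array(P,float)-E[:3,3])@E[:3,:3]
    return cv2.projectPoints(Q,np.zeros(3),np.zeros(3),K,D)[0][:,0]
def tool(dst_pos,dst_rpy):   # shift in tool axes, rotvec, from measured pose
    s=r.sense(); T=R.from_euler('xyz',s["orientation"]); G=R.from_euler('xyz',dst_rpy)
    return T.inv().apply(np.array(dst_pos)-s["eef_pos"]),(T.inv()*G).as_rotvec()
E
python3 - <<'E'
from h import *
np.set_printoptions(precision=4,suppress=True)
w=cam("wrist");s=cam("side")
print(ground(w,[(322,208),(316,100),(306,15),(147,217)],[.085,.016,.016,.06]))
print(ground(s,[(309.5,254),(387.5,275.6),(355.4,311),(344,317),(365,303.5),(278+65,170+113),(293,292)],[.06,.06,.195,.197,.197,.03,.06]))
E
```

```text
[[ 0.6228 -0.0117  0.085 ]
 [ 0.6159  0.0903  0.016 ]
 [ 0.606   0.1745  0.016 ]
 [ 0.4356 -0.0296  0.06  ]]
[[ 0.433  -0.0337  0.06  ]
 [ 0.6123 -0.2302  0.06  ]
 [ 0.4154 -0.3278  0.195 ]
 [ 0.3801 -0.3277  0.197 ]
 [ 0.4485 -0.3234  0.197 ]
 [ 0.4834 -0.1686  0.03  ]
 [ 0.322  -0.1312  0.06  ]]
```

```bash
python3 -m crank '[-0.045,-0.015,-0.015,0,0,0,0.09,-0.045,-0.015,-0.015,0,0,0,0.09,-0.045,-0.015,-0.015,0,0,0,0.09,-0.045,-0.015,-0.015,0,0,0,0.09,-0.045,-0.015,-0.015,0,0,0,0.09,-0.045,-0.015,-0.015,0,0,0,0.09,-0.045,-0.015,-0.015,0,0,0,0.09,-0.045,-0.015,-0.015,0,0,0,0.09]'
python3 -m crank '[-0.03,0,0,0,0,0,0.09,0,0,0,0,0,0,0.09,0,0,0,0,0,0,0.09]'
python3 - <<'E'
from h import *
cam("wrist","w1"); cam("scene","c1");cam("side","s1")
E
```

```text
t: 1.05
eef_pos: [0.504, -0.3617, 0.3486]
orientation: [3.142, -0.0, 1.571]
contact_force: [0.8, -0.5, -0.2]
grip_width: 0.09
grasp_force: 0.0
t: 1.35
eef_pos: [0.5047, -0.3903, 0.3474]
orientation: [-3.141, -0.001, 1.57]
contact_force: [1.0, 0.7, 1.4]
grip_width: 0.0901
grasp_force: 0.0
```

View pics/w1.png

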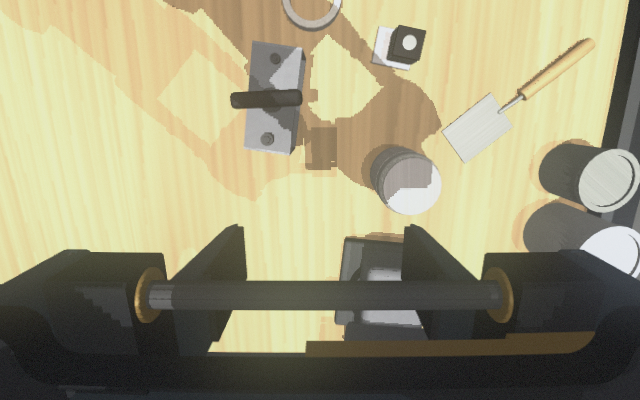

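View pics/c1.png

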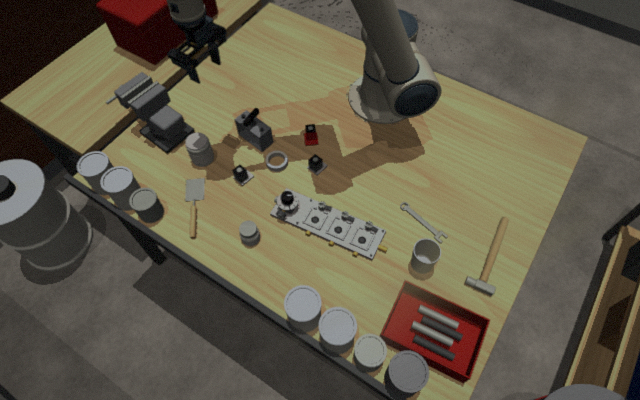

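Scene view c1 is clear of the arm and shows only two grey cassettes, (241,175) and (316,163), plus the red one at (311,131). Wrist view w1 shows cassette B at (405,43), with its foot lip to the left, and the driver crossbar from (231,99) to (302,97). I'll turn the tool to yaw π and hover near B.

```bash
python3 -m crank '[0,0,0.016,0,0,-0.143,0.09,0,0,0.016,0,0,-0.143,0.09,0,0,0.016,0,0,-0.143,0.09,0,0,0.016,0,0,-0.143,0.09,0,0,0.016,0,0,-0.143,0.09,0,0,0.016,0,0,-0.143,0.09,0,0,0.016,0,0,-0.143,0.09,0,0,0.016,0,0,-0.143,0.09]'
python3 -m crank '[0,0,0.016,0,0,-0.143,0.09,0,0,0.016,0,0,-0.143,0.09,0,0,0.016,0,0,-0.143,0.09,-0.039,0.032,0,0,0,0,0.09,-0.039,0.032,0,0,0,0,0.09,-0.039,0.032,0,0,0,0,0.09,-0.039,0.032,0,0,0,0,0.09,-0.039,0.032,0,0,0,0,0.09]'
python3 -m crank '[0,0,0,0,0,0,0.09,0,0,0,0,0,0,0.09,0,0,0,0,0,0,0.09]'
python3 - <<'E'
from h import *
c=cam("wrist","w2"); uv=proj(c,[[.61,-.23,.056],[.415,-.328,.131]]);print(uv)
E
```

```text
t: 2.3
eef_pos: [0.5054, -0.3888, 0.2195]
orientation: [3.142, 0.0, 2.722]
contact_force: [-0.4, 0.6, 0.2]
grip_width: 0.0905
grasp_force: 0.0
t: 3.1
eef_pos: [0.6994, -0.228, 0.1722]
orientation: [-3.142, 0.0, -3.138]
contact_force: [0.6, -1.0, -0.2]
grip_width: 0.0899
grasp_force: 0.0
t: 3.4
eef_pos: [0.6974, -0.2308, 0.1719]
orientation: [-3.142, -0.001, -3.139]
contact_force: [1.3, 0.0, 0.2]
grip_width: 0.0897
grasp_force: 0.0
[[ 324.0342164    99.49222871]
 [ 128.63123972 -301.59083745]]
```

View pics/w2.png

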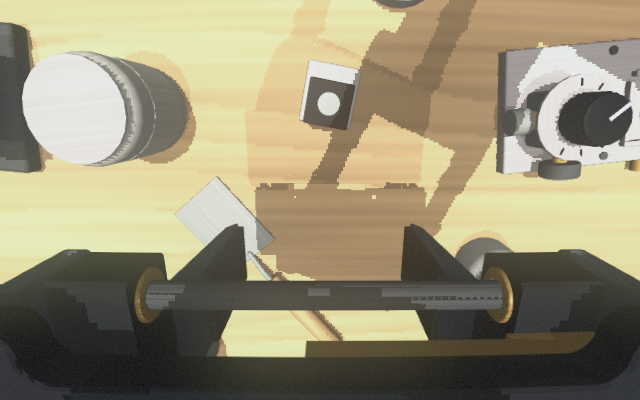

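Cassette B is at (329,104), with its front foot corners at (309,59) and (361,68), so the lip is at the top, towards −x. I'll refine these corners in code.

```bash
cat >> h.py <<'E'
from scipy.optimize import least_squares
def sub(img,pts,w=4):
    g=cv2.GaussianBlur(cv2.cvtColor(img,cv2.COLOR_BGR2GRAY),(3,3),0)
    return cv2.cornerSubPix(g,np.array(pts,np.float32).reshape(-1,1,2),(w,w),(-1,-1),(3,30,.01))[:,0]
def fit(c,loc,uv,x0):   # planar pose (x,y,yaw) of local points
    loc=np.array(loc,float)
    def W(p):
        s,k=np.sin(p[2]),np.cos(p[2]); return np.c_[p[0]+k*loc[:,0]-s*loc[:,1],p[1]+s*loc[:,0]+k*loc[:,1],loc[:,2]]
    q=least_squares(lambda p:(proj(c,W(p))-uv).ravel(),x0,x_scale=[.01,.01,.1]); return q.x,q.fun.reshape(-1,2)
E
python3 - <<'E'
from h import *
np.set_printoptions(precision=4,suppress=True)
im=cv2.imread("pics/w2.png");c=load("w2")
uv=sub(im,[(309,59),(361,68)]);print(uv)
print(fit(c,[(-.028,-.025,.008),(-.028,.025,.008)],uv,[.61,-.23,0]))
print(fit(c,[(-.028,.025,.008),(-.028,-.025,.008)],uv,[.61,-.23,0]))
g=im[50:145,290:370].max(2); m=((g<75)*255).astype(np.uint8); n,l,st,ce=cv2.connectedComponentsWithStats(m); k=1+np.argmax(st[1:,4]); print(st[k])
cs=cv2.findContours((l==k).astype(np.uint8),0,2)[0][0]; b=cv2.boxPoints(cv2.minAreaRect(cs))+[290,50]; print(b)
for z in(.056,.06): P=ground(c,b,z); print(P.mean(0),np.linalg.norm(np.diff(P,axis=0),axis=1),np.degrees(np.arctan2(*(P[1]-P[0])[[1,0]])))
cv2.imwrite("pics/b_crop.png",cv2.resize(np.hstack([im[40:150,280:380],cv2.cvtColor(m,8)[:95,:80] if 0 else im[40:150,280:380]])[:,:100],(600,660))[:600])
E
```

```text
[[309.6683  59.916 ]
 [361.      68.    ]]
(array([ 0.6045, -0.2234, -0.1413]), array([[-1.0553, -0.1335],
       [ 1.0624,  0.1745]]))
(array([ 0.5491, -0.2155,  3.0003]), array([[-1.0553, -0.1335],
       [ 1.0624,  0.1745]]))Traceback (most recent call last):
  File "<stdin>", line 7, in <module>
    return _wrapfunc(a, 'argmax', axis=axis, out=out, **kwds)
    return bound(*args, **kwds)
ValueError: attempt to get argmax of an empty sequence
```

Run:
```python
from h import *
np.set_printoptions(precision=4,suppress=True)
im=cv2.imread("pics/w2.png");c=load("w2")
g=im.max(2); print(g[70:135:8,300:360:6])
uv=np.array([(309.6,59.9),(361,68)])
p=fit(c,[(-.028,-.025,.008),(-.028,.025,.008)],uv,[.61,-.23,0])[0]
big=cv2.resize(im[40:150,280:380],(545,600),interpolation=cv2.INTER_CUBIC)
def W(loc): s,k=np.sin(p[2]),np.cos(p[2]);loc=np.array(loc); return np.c_[p[0]+k*loc[:,0]-s*loc[:,1],p[1]+s*loc[:,0]+k*loc[:,1],loc[:,2]]
for L in([(-.028,-.025,.008),(-.028,.025,.008),(.028,.025,.008),(.028,-.025,.008)],[(-.009,-.018,.056),(-.009,.018,.056),(.027,.018,.056),(.027,-.018,.056)]):
    q=proj(c,W(L)); cv2.polylines(big,[((q-[280,40]+.5)*5.45).astype(int)],True,(0,0,255),1)
cv2.imwrite("pics/b_crop.png",big)
```

```text
[[230 229 234 230 233 234 234 231 231 231]
 [230 217 109  96 227 232 233 230 230 227]
 [231 231 107 108 107 104 101 102  83  82]
 [229 233 105 105 229 227 104 100  81 145]
 [228 128 106 223 228 225 225  81  80 133]
 [192 103 102 102 225 222 220  81  77 142]
 [228 109 101 100  98  95  80  79  83 137]
 [229 230 148 150 117  83  82  82 140 147]
 [229 229 229 229 227 154 146 148 147 146]]
```

View pics/b_crop.png

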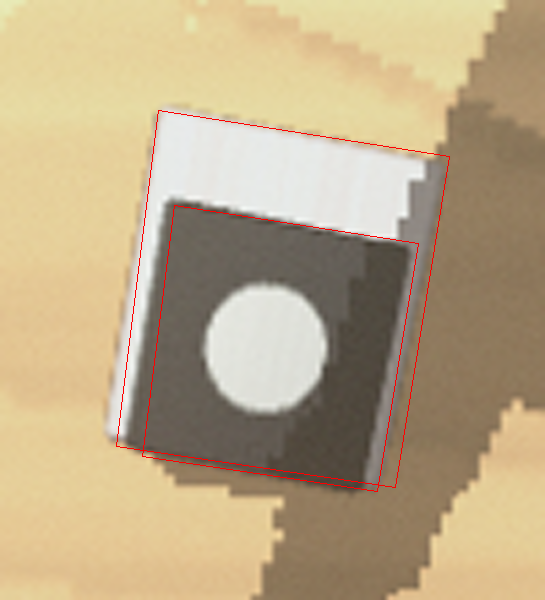

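The overlay shows the foot's corners at (308.5,59.3), (359.7,67.9) and (299.3,120.2), and the cap's at (310.3,76.2), (355.6,84.1), (345.9,129.4) and (301.9,120.6). I'll refit with these.

Run:
```python
from h import *
np.set_printoptions(precision=4,suppress=True)
c=load("w2")
F=[(-.028,-.025,.008),(-.028,.025,.008),(.028,-.025,.008)];fu=[(308.5,59.3),(359.7,67.9),(299.3,120.2)]
C=[(-.009,-.018),(-.009,.018),(.027,.018),(.027,-.018)];cu=[(310.3,76.2),(355.6,84.1),(345.9,129.4),(301.9,120.6)]
print(fit(c,F,fu,[.6,-.22,-.14]))
for z in(.052,.056,.06):
    print(z,fit(c,[(*q,z) for q in C],cu,[.6,-.22,-.14]))
p,_=fit(c,F+[(*q,.056) for q in C],fu+cu,[.6,-.22,-.14]);print(p)
k=np.array([np.cos(p[2]),np.sin(p[2])])*.009
print(tool([p[0]+k[0],p[1]+k[1],.03],[np.pi,0,p[2]+np.pi]))
```

```text
(array([ 0.6041, -0.2248, -0.1526]), array([[-1.0124, -0.3338],
       [ 1.1681,  0.0967],
       [-0.1537,  0.3066]]))
0.052 (array([ 0.6037, -0.2247, -0.186 ]), array([[ 0.4606, -0.4769],
       [-1.0796,  0.5279],
       [-0.4922, -0.2921],
       [ 1.1188,  0.1855]]))
0.056 (array([ 0.6038, -0.2248, -0.1859]), array([[ 0.1974, -0.8548],
       [-0.6932,  0.2842],
       [-0.2488,  0.1089],
       [ 0.753 ,  0.4695]]))
0.06 (array([ 0.6039, -0.2248, -0.1859]), array([[-0.0737, -1.2435],
       [-0.2952,  0.0338],
       [ 0.0016,  0.5223],
       [ 0.3765,  0.7625]]))
[ 0.6039 -0.2249 -0.168 ]
(array([0.0843, 0.005 , 0.1421]), array([-0.0001, -0.0004,  0.1698]))
```

```bash
python3 -m crank '[0.042,0.0025,0,0,0,0,0.08,0.042,0.0025,0,0,0,0,0.08,0,0,0.02,0,0,0.085,0.08,0,0,0.02,0,0,0.085,0.08,0,0,0.04,0,0,0,0.08,0,0,0.04,0,0,0,0.08,0,0,0.02,0,0,0,0.08,0,0,0.003,0,0,0,0.08]'
python3 -m crank '[0,0,0,0,0,0,0.08,0,0,0,0,0,0,0.02,0,0,0,0,0,0,0.02,0,0,0,0,0,0,0.02,0,0,0,0,0,0,0.02,0,0,0,0,0,0,0.02,0,0,0,0,0,0,0.02,0,0,0,0,0,0,0.02]' 25
```

```text
t: 4.25
eef_pos: [0.6117, -0.2263, 0.0266]
orientation: [3.14, -0.004, 2.972]
contact_force: [0.7, -0.8, -0.3]
grip_width: 0.0799
grasp_force: 0.0
t: 5.05
eef_pos: [0.614, -0.2262, 0.029]
orientation: [-3.142, 0.0, 2.974]
contact_force: [0.1, 0.2, 3.1]
grip_width: 0.0362
grasp_force: 25.0
```

```bash
python3 -m crank '[0,0,-0.03,0,0,0,0.02,0,0,-0.05,0,0,0,0.02,0,0,-0.05,0,0,0,0.02,0,0,-0.02,0,0,-0.1,0.02,0,0,0,0,0,-0.1,0.02,-0.014,0.042,0,0,0,0,0.02,-0.014,0.042,0,0,0,0,0.02,-0.014,0.042,0,0,0,0,0.02]'
python3 -m crank '[-0.014,0.042,0,0,0,0,0.02,-0.014,0.042,0,0,0,0,0.02,-0.014,0.042,0,0,0,0,0.02,-0.014,0.042,0,0,0,0,0.02,0,0,0,0,0,0,0.02,0,0,0,0,0,0,0.02,0,0,0,0,0,0,0.02]'
python3 - <<'E'
from h import *
cam("wrist","w3")
E
```

```text
t: 5.85
eef_pos: [0.6518, -0.0976, 0.1787]
orientation: [3.141, -0.0, -3.11]
contact_force: [-0.0, -0.5, -0.4]
grip_width: 0.0361
grasp_force: 25.0
t: 6.55
eef_pos: [0.702, 0.0701, 0.1786]
orientation: [-3.141, -0.001, -3.11]
contact_force: [-0.9, -0.4, -2.1]
grip_width: 0.0358
grasp_force: 25.0
```

View pics/w3.png

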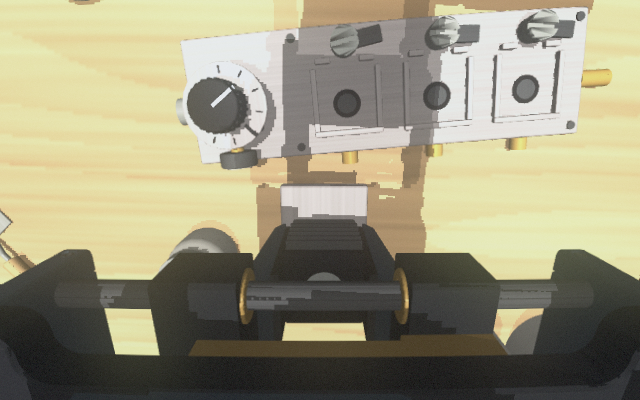

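The held cassette's lip is visible at (282–367,186). The station holes are at (347,103), (437,96) and (525,89), and the clamp heads at (344,41), (443,32) and (543,24), with their tongues pointing right (+y). The knob is at (216,105), with its line pointing to about (230,88).

Run:
```python
from h import *
np.set_printoptions(precision=4,suppress=True)
im=cv2.imread("pics/w3.png");c=load("w3");g=im.max(2).astype(float)
pts=[]
for u,v in[(347,103),(437,96),(525,89)]:
    p=g[v-18:v+19,u-18:u+19]; t=(p.min()+np.median(p))/2; yy,xx=np.nonzero(p<t); k=np.hypot(xx-18,yy-18)<15
    pts.append((u-18+xx[k].mean(),v-18+yy[k].mean())); print(pts[-1],k.sum(),t)
for z in(.016,.014):
    p,res=fit(c,[(0,-.085,z),(0,0,z),(0,.085,z)],[pts[0],pts[1],pts[2]],[.6,.17,.08]); print(z,p,res)
s=r.sense();print(s["eef_pos"],s["orientation"])
# held lip: predicted corners
T=R.from_euler('xyz',s["orientation"])
for off in(.0102,):
  for h in(0,.008):
    P=[s["eef_pos"]+T.apply([off+.028,y,.029-h]) for y in(-.025,.025)]; print(proj(c,P))
big=cv2.resize(im[170:235,265:385],(800,433),interpolation=cv2.INTER_CUBIC)
big2=cv2.resize(im[10:140,320:560],(800,433)); cv2.imwrite("pics/w3c.png",np.vstack([big[:160],big2]))
```

```text
(np.float64(346.5805921052632), np.float64(102.76151315789474)) 608 91.0
(np.float64(434.38852097130246), np.float64(95.37969094922738)) 453 97.0
(np.float64(524.8538205980067), np.float64(88.54651162790698)) 602 153.5
0.016 [0.6054 0.1738 0.119 ] [[-0.457   0.0727]
 [ 1.2927 -0.0848]
 [-0.8562 -0.0104]]
0.014 [0.6053 0.1744 0.1195] [[ 0.0867  0.0463]
 [ 1.2788 -0.1047]
 [-1.4067 -0.0334]]
[0.7021 0.0698 0.1787] [-3.1414 -0.0006 -3.1104]
[[279.4361 182.0378]
 [364.6162 182.1482]]
[[277.5933 185.0574]
 [366.3611 185.1714]]
```

View pics/w3c.png

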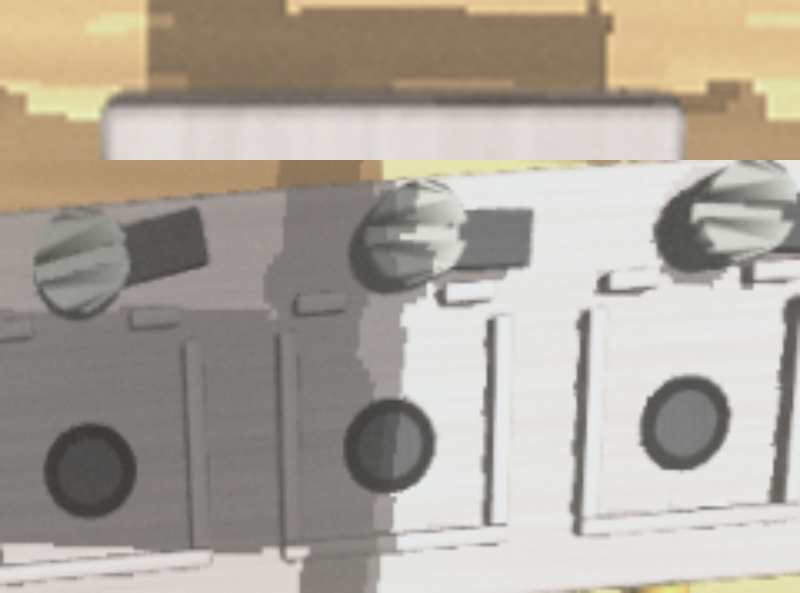

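Run:
```python
from h import *
np.set_printoptions(precision=4,suppress=True)
c=load("w3");z=.016
p,res=fit(c,[(0,-.085,z),(0,0,z),(0,.085,z)],[(346.6,102.8),(436.7,95.7),(524.8,88.5)],[.6,.17,.08]); print(p,res)
K,D,E=KE(c)
# clamp heads & knob rough
print(ground(c,[(343.5,41),(443,32.5),(543,24),(216,105)],[.04,.04,.04,.085]))
th=p[2]; t=np.array([np.cos(th),np.sin(th)])
tcp=np.array([p[0]+t[0]*.0102,p[1]-.0015+t[1]*.0102,.016+.029+.03]); print(tcp)
print(tool(tcp,[np.pi,0,np.pi+th]))
```

```text
[0.6055 0.1745 0.119 ] [[ 0.3066  0.1313]
 [-0.2494 -0.3012]
 [-0.0622  0.1471]]
[[ 0.5662  0.0831  0.04  ]
 [ 0.5561  0.1662  0.04  ]
 [ 0.5447  0.2512  0.04  ]
 [ 0.6217 -0.0122  0.085 ]]
[0.6156 0.1742 0.075 ]
(array([0.0831, 0.1071, 0.1038]), array([-0.0002, -0.0006, -0.0878]))
```

Run:
```python
from h import *
im=cv2.imread("pics/w3.png");c=load("w3"); x,y,th=.6055,.1745,.119
S=5; big=cv2.resize(im[5:125,390:520],None,fx=S,fy=S,interpolation=cv2.INTER_CUBIC)
k,s=np.cos(th),np.sin(th)
def W(L): L=np.array(L); return np.c_[x+k*L[:,0]-s*L[:,1],y+s*L[:,0]+k*L[:,1],L[:,2]]
a=np.linspace(0,6.283,40)
def draw(L,col): cv2.polylines(big,[((proj(c,W(L))-[390,5]+.5)*S).astype(int)],True,col,1)
for z,col in((.016,(0,0,255)),(.023,(255,0,0))): draw([(-.03,-.027,z),(-.03,.027,z),(.03,.027,z),(.03,-.027,z)],col)
draw(np.c_[-.045+.012*np.cos(a),.012*np.sin(a),a*0+.04],(0,0,255)); draw(np.c_[-.045+.012*np.cos(a),.012*np.sin(a),a*0+.026],(255,0,0))
cv2.imwrite("pics/ov.png",big[:600,:800])
```

```text
(no output)
```

View pics/ov.png

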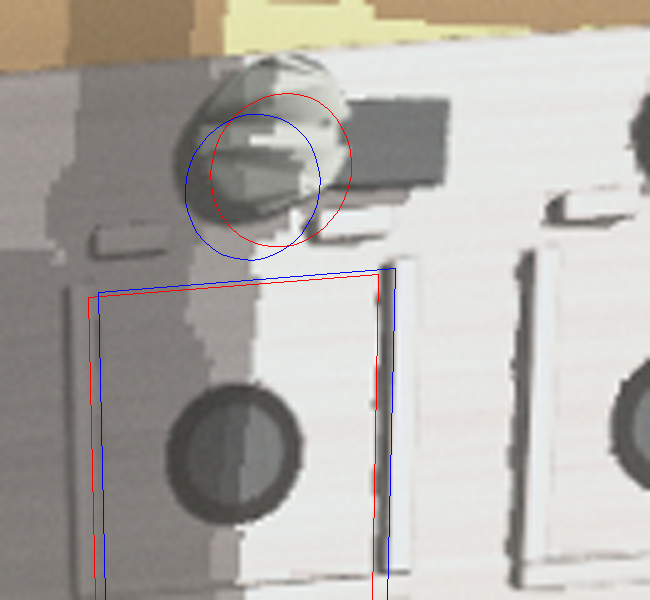

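The overlay shows the hole at (233,453) is not the pocket's centre. The clamp head and pocket ribs sit further towards −x, so the port is probably under the body at x ≈ +9 mm. I'll check that numerically.

Run:
```python
from h import *
np.set_printoptions(precision=1,suppress=True)
im=cv2.imread("pics/w3.png");c=load("w3"); th=.119;k,s=np.cos(th),np.sin(th)
for d in(.005,.007,.009,.011):
    x,y=.6055-d*k,.1745-d*s
    W=lambda L:np.c_[x+k*np.array(L)[:,0]-s*np.array(L)[:,1],y+s*np.array(L)[:,0]+k*np.array(L)[:,1],np.array(L)[:,2]]
    a=np.linspace(0,6.283,80); q=(proj(c,W(np.c_[-.045+.012*np.cos(a),.012*np.sin(a),a*0+.04]))-[390,5]+.5)*5
    b=(proj(c,W([(.03,-.02,.016),(.03,.02,.016),(.03,-.02,.023),(.03,.02,.023),(-.03,-.02,.016),(-.03,.02,.016),(-.03,-.02,.023),(-.03,.02,.023)]))-[390,5]+.5)*5
    print(d,"head top/right/left",q.min(0),q.max(0),"back/front",b.tolist())
g=im.max(2)
for u in(400,405,410,450,455,460): print(u,g[110:135,u], g[40:62,u])
```

```text
0.005 head top/right/left [210.4  61. ] [352.3 215.7] back/front [[131.33048975269986, 597.8974076615231], [337.0906630587865, 581.1504948132748], [141.4955029002607, 599.3898202252068], [351.70077246933033, 582.3097649910089], [126.09361468032034, 265.70367551247944], [341.8504594085803, 248.73664668122984], [136.63991685762198, 259.6232548696854], [357.2757325696736, 242.35461545142073]]
0.007 head top/right/left [210.3  47.9] [352.4 203.1] back/front [[131.190206405864, 587.3074697899888], [337.28094488656666, 570.5484921629211], [141.3693224775227, 588.5691045867633], [351.9195231991671, 571.4775163659015], [125.878911177914, 254.11300836837825], [341.9702542086691, 237.14477988065397], [136.43611006206356, 247.75704913775456], [357.42082941034795, 230.48894369028147]]
0.009 head top/right/left [210.2  34.8] [352.5 190.4] back/front [[131.047754976249, 576.6844127245568], [337.46932391189887, 559.913638698598], [141.2408953672815, 577.7137884700591], [352.1363073255543, 560.6109648086207], [125.66135812081228, 242.48907861434574], [342.0871576747959, 225.5201313510497], [136.2293
[... 954 characters left out ...]
97 198 165 133] [129 129 124 125 126 129 129 125 125 127 121 137 135 134 134 125  95 118
 128 126 127 128]
450 [232 233 230 230 230 231 230 229 229 222 219 168 234 233 232 227 200 230
 231 231 229 230 230 229 230] [221 221 212 201 162 118 162 179 219 203 132 179 224 232 232 233 232 231
 232 233 231 230]
455 [231 232 230 230 231 230 231 229 231 221 167 227 233 233 232 222 154 229
 230 230 231 230 230 230 230] [216 215 107 141 159 162 149 225 234 233 233 228 186 129 202 232 231 230
 232 231 232 231]
460 [234 231 229 229 231 230 230 228 233 223 162 233 233 232 229 210 230 231
 230 230 231 230 230 230 230] [125 107  76 128 161 160 144 233 234 234 233 219 135 139 195 231 232 232
 233 231 231 231]
```

The head, back rib and front stops all agree that the pocket centre is 6 mm in front of the hole. I'll hover over station 2 and compare the lip with the ribs.

Run:
```python
from h import *
np.set_printoptions(precision=4,suppress=True)
print(tool([.5995+.0102*.993,.1720+.0102*.119,.066],[np.pi,0,np.pi+.119]))
```

```text
(array([0.0891, 0.1063, 0.1128]), array([-0.0002, -0.0006, -0.0878]))
```

```bash
python3 -m crank '[0.0297,0.0354,0,0,0,0,0.02,0.0297,0.0354,0,0,0,0,0.02,0.0297,0.0355,0,0,0,0,0.02,0,0,0.02,0,0,-0.088,0.02,0,0,0.04,0,0,0,0.02,0,0,0.04,0,0,0,0.02,0,0,0.013,0,0,0,0.02,0,0,0,0,0,0,0.02]'
python3 -m crank '[0,0,0,0,0,0,0.02,0,0,0,0,0,0,0.02]'
python3 - <<'E'
from h import *
cam("wrist","w4"); im=cv2.imread("pics/w4.png"); cv2.imwrite("pics/w4c.png",cv2.resize(im[:260,120:520],(800,520),interpolation=cv2.INTER_CUBIC))
E
```

```text
t: 7.4
eef_pos: [0.609, 0.1732, 0.0646]
orientation: [-3.141, -0.003, -3.023]
contact_force: [0.7, 0.5, -1.2]
grip_width: 0.0359
grasp_force: 25.0
t: 7.6
eef_pos: [0.6112, 0.1742, 0.0679]
orientation: [3.141, 0.003, -3.022]
contact_force: [-0.5, -0.2, -1.6]
grip_width: 0.0361
grasp_force: 25.0
```

View pics/w4c.png

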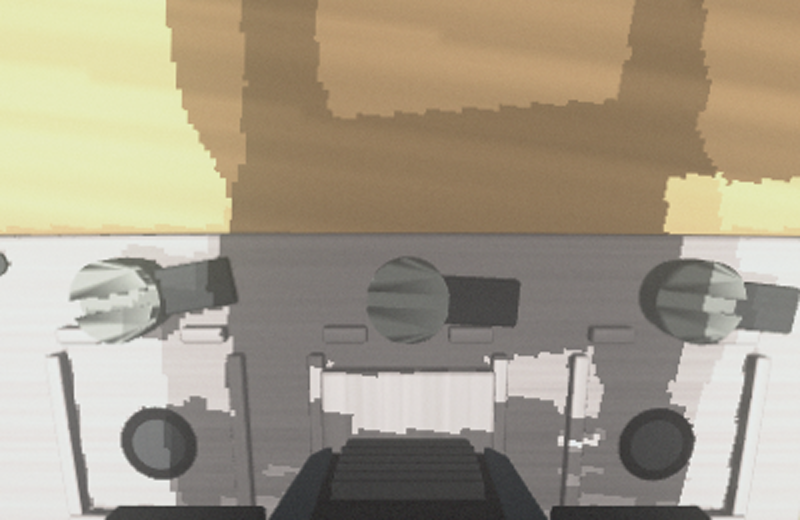

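The held foot spans (323–494) in the crop, centred between the ribs at (323,494) and the clamp head at (408), so it is laterally aligned. The front stops' inner edge is at crop row 342, and the lip front is at rows 366–372.

Run:
```python
from h import *
np.set_printoptions(precision=4,suppress=True)
im=cv2.imread("pics/w4.png");c=load("w4");g=im.max(2)
for u in(290,296,353,360): print(u,g[158:176,u])
for u in(300,324,350): print(u,g[178:192,u])
s=r.sense();T=R.from_euler('xyz',s["orientation"]);print(s["eef_pos"])
rel=lambda uv,z:T.inv().apply(ground(c,uv,z)-s["eef_pos"])
print("lip top/bot",rel([(324,186.3),(324,183.5)],[.067-.021,.067-.029]))
print("stop",rel([(293,170.5),(357,170.5),(293,171.5)],[.023,.023,.016]))
print("sides",rel([(281.5,190),(366.8,190),(280.5,215),(367.5,215)],[.046,.046,.023,.023]))
print("head, tongue",rel([(324.3,150)],.04))
```

```text
290 [123 127 125 126 105  94 121 134 134 132 130 128 123 110 125 126 126 125]
296 [126 129 123 127 105  96 120 133 130 130 129 127 123 112 124 128 127 128]
353 [ 74  73  75  73  90  93 119 137 136 134 128 130 124 117 124 126 125 126]
360 [ 74  73  70  72  71  91 119 135 132 130 130 130 126 113 128 127 128 127]
300 [124 124 125 127 125 111  95  95 113 194 217 217 219 219]
324 [124 127 127 128 129 112  95  99 118 204 223 223 225 223]
350 [127 127 129 127 127 117 106 115 183 207 220 222 222 223]
[0.6111 0.1742 0.0678]
lip top/bot [[0.037  0.0008 0.0217]
 [0.0369 0.0008 0.0297]]
stop [[ 0.0419 -0.0187  0.0447]
 [ 0.042   0.0216  0.0447]
 [ 0.04   -0.0194  0.0517]]
sides [[ 0.0349 -0.0234  0.0217]
 [ 0.0349  0.0251  0.0217]
 [ 0.0124 -0.0277  0.0448]
 [ 0.0124  0.0294  0.0448]]
head, tongue [[0.0568 0.0009 0.0276]]
```

```bash
python3 -m crank '[0.002,0,0,0,0,0,0.02,0,0,0.008,0,0,0,0.02,0,0,0.006,0,0,0,0.02,0,0,0.004,0,0,0,0.02,0,0,0.003,0,0,0,0.02,0,0,0,0,0,0,0.02,0,0,0,0,0,0,0.02]'
```

```text
t: 8.35
eef_pos: [0.6079, 0.174, 0.0447]
orientation: [-3.142, -0.0, -3.021]
contact_force: [-0.7, -0.7, -2.1]
grip_width: 0.0357
grasp_force: 25.0
```

```bash
python3 -m crank '[0,0,0,0,0,0,0.055,0,0,0,0,0,0,0.055,0,0,0,0,0,0,0.055,0,0,-0.02,0,0,0,0.055,0,0,-0.04,0,0,0,0.055,0,0,-0.05,0,0,0,0.055,-0.03,0,-0.02,0,0,0,0.08,-0.03,0,0,0,0,0,0.08]'
python3 -m crank '[0,0,0,0,0,0,0.08,0,0,0,0,0,0,0.08]'
python3 - <<'E'
from h import *
c=cam("wrist","w5"); s=cam("scene","c5"); 
im=c["frame"]; print(proj(c,[[.5995,.172,.016],[.433,-.03,.03]]))
a=cv2.resize(im[0:230,190:520],(576,402),interpolation=cv2.INTER_CUBIC)
q=proj(s,[[.43,-.03,.03],[.60,.17,.03]]).astype(int);print(q)
b=cv2.resize(s["frame"][q[0,1]-35:q[0,1]+35,q[0,0]-40:q[0,0]+40],(224,196),interpolation=cv2.INTER_CUBIC)
o=np.zeros((402,800,3),np.uint8);o[:,:576]=a;o[:196,576:]=b;cv2.imwrite("pics/w5c.png",o)
E
```

```text
t: 9.15
eef_pos: [0.6698, 0.1816, 0.1797]
orientation: [3.141, 0.006, -3.021]
contact_force: [0.6, 1.0, -1.0]
grip_width: 0.0681
grasp_force: 0.0
t: 9.35
eef_pos: [0.6675, 0.1811, 0.1745]
orientation: [-3.142, -0.001, -3.022]
contact_force: [-0.1, -0.3, -0.1]
grip_width: 0.0798
grasp_force: 0.0
[[ 321.86277902  121.60709804]
 [  95.40743658 -117.36126435]]
[[316 162]
 [338 225]]
```

View pics/w5c.png

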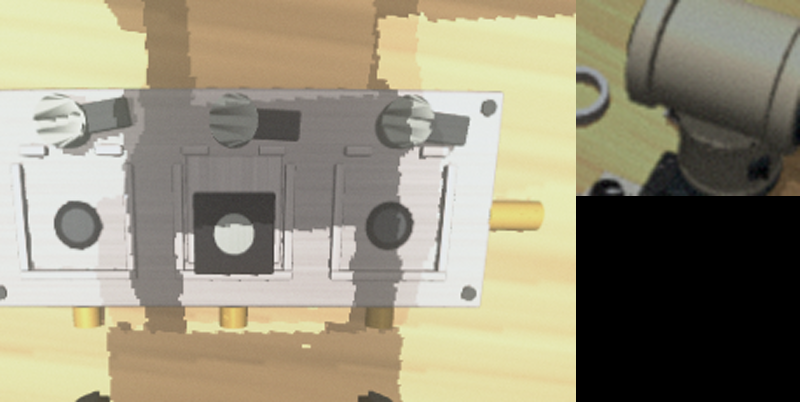

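Cassette B lies in station 2 between its ribs, with the lip at crop (235,170) facing the screw. Next I'll hover at cassette A and measure it numerically.

```bash
python3 -m crank '[0.0273,-0.032,0,0,0,0,0.08,0.0273,-0.032,0,0,0,0,0.08,0.0273,-0.032,0,0,0,0,0.08,0.0273,-0.032,0,0,0,0,0.08,0.0273,-0.032,0,0,0,0,0.08,0.0273,-0.032,0,0,0,0,0.08,0,0,0,0,0,0,0.08,0,0,0,0,0,0,0.08]'
python3 - <<'E'
from h import *
np.set_printoptions(precision=4,suppress=True,linewidth=250)
c=cam("wrist","w6"); im=c["frame"]; q=proj(c,[[.434,-.031,.056]])[0]; print(r.sense()["eef_pos"],q)
u,v=q.astype(int); P=im[max(v-60,0):v+60,u-60:u+60].astype(int); np.savetxt
g=P.max(2); sat=(P.max(2)-P.min(2)); print("gray"); print(g[::5,::5]); print("sat"); print(sat[::5,::5])
E
```

```text
t: 10.25
eef_pos: [0.527, -0.0296, 0.1751]
orientation: [3.141, -0.0, -3.023]
contact_force: [0.3, 0.4, 0.4]
grip_width: 0.0804
grasp_force: 0.0
[ 0.5277 -0.029   0.1751] [334.5165  92.8115]
gray
[[230 230 229 230 230 227 230 228 228 229 230 230 229 230 230 181 180 178 181 182 180 180 180 180]
 [229 230 229 230 227 226 226 227 227 226 230 228 229 230 223 174 175 174 174 173 175 177 179 178]
 [231 230 229 230 229 227 226 226 224 223 230 230 228 230 229 167 172 172 171 172 173 172 174 174]
 [234 234 234 233 230 230 230 228 228 224 229 228 229 229 229 172 170 168 166 166 169 169 169 168]
 [233 234 233 229 230 231 230 230 229 230 233 229 211 228 228 165 177 176 175 174 172 170 169 168]
 [233 234 231 230 230 230 230 231 229 232 231 230 233 230 146 132 144 149 185 177 178 178 181 178]
 [234 231 231 229 230 229 230 230 219 233 231 232 231 142 144 141 142 142 140 140 143 154 172 170]
 [233 231 231 230 230 230 229 230 215 114 106  82 129 143 143 141 141 141 138 137 152 151 150 150]
 [231 230 230 230 229 229 229 229 230 103 103  83  81  82  77  78 140 138 140 156 156 155 152 154]
 [230 229 229
[... 2577 characters left out ...]
15 49 54 52 53 55 52 54]
 [62 60 60 60 59 58 29 14 15 22 19 20 16 17 18 18 12 55 55 56 56 56 55 55]
 [64 65 64 62 62 61 62 61 58 44 21 18 21 19 17 17 13 56 55 56 54 56 54 56]
 [73 71 72 70 71 70 69 66 62 57 59 57 55 24 17 20 34 57 55 55 57 55 57 59]
 [66 66 69 71 73 75 74 72 74 56 53 54 54 54 55 54 56 55 57 56 57 57 58 58]
 [65 66 64 69 69 72 73 76 76 53 51 53 54 54 55 54 54 55 55 54 55 55 56 56]
 [66 65 66 65 63 63 66 65 66 55 57 54 57 55 54 53 52 53 55 53 54 54 56 54]
 [69 70 71 71 71 70 68 68 67 57 58 58 54 57 58 57 56 57 56 55 55 52 54 54]
 [69 72 69 69 70 70 70 72 54 55 54 57 56 53 57 58 57 58 56 57 57 58 58 55]
 [74 77 76 73 74 72 72 63 56 56 55 54 54 55 53 55 55 54 55 53 56 55 56 54]]
```

Cassette A stands alone, with a clean low-saturation silhouette and its lip at the top (tool +x). I'll fit the silhouette and check the method on B's earlier picture.

```bash
cat >> h.py <<'E'
from scipy.optimize import minimize
def sil(c,im,x0,h=.056):
    K,D,E=KE(c); u,v=proj(c,[[x0[0],x0[1],.03]])[0].astype(int); o=np.array([u-70,max(v-70,0)]); P=im[o[1]:v+70,o[0]:u+70].astype(int)
    m=((P.max(2)-P.min(2))<30).astype(np.uint8); m=cv2.morphologyEx(m,cv2.MORPH_OPEN,np.ones((3,3)))
    n,l,st,_=cv2.connectedComponentsWithStats(m); k=l[v-o[1],u-o[0]] or 1+np.argmax(st[1:,4]); m=(l==k).astype(np.uint8); S=4
    M=cv2.resize(m,None,fx=S,fy=S,interpolation=0)
    F=[(a,b,z) for a in(-.028,.028) for b in(-.025,.025) for z in(0,.008)]; B=[(a,b,z) for a in(-.009,.027) for b in(-.018,.018) for z in(.008,h)]
    def cost(p):
        I=np.zeros_like(M); s,k=np.sin(p[2]),np.cos(p[2])
        for L in(F,B):
            L=np.array(L); q=proj(c,np.c_[p[0]+k*L[:,0]-s*L[:,1],p[1]+s*L[:,0]+k*L[:,1],L[:,2]])
            cv2.fillConvexPoly(I,cv2.convexHull(((q-o+.5)*S).astype(np.int32)),1)
        return 1-(I&M).sum()/(I|M).sum()
    x0=np.array(x0,float); best=None
    for dy in(-.2,0,.2):
        x=x0+[0,0,dy]; q=minimize(cost,x,method="Nelder-Mead",options=dict(initial_simplex=[x,x+[.006,0,0],x+[0,.006,0],x+[0,0,.15]],xatol=1e-4,fatol=1e-5))
        if best is None or q.fun<best.fun: best=q
    return best.x,best.fun
E
python3 - <<'E'
from h import *
np.set_printoptions(precision=4,suppress=True)
print("B",*sil(load("w2"),cv2.imread("pics/w2.png"),[.604,-.225,-.1]))
c=load("w6")
for h in(.054,.056,.060):
    p,f=sil(c,cv2.imread("pics/w6.png"),[.425,-.03,.2],h); print(h,p,f)
p,f=sil(c,cv2.imread("pics/w6.png"),[.425,-.03,.2])
k=np.array([np.cos(p[2]),np.sin(p[2])])*.009
print(tool([p[0]+k[0],p[1]+k[1],.029],[np.pi,0,p[2]+np.pi]))
E
```

```text
B [ 0.6044 -0.2247 -0.1938] 0.025261112460529533
0.054 [ 0.4243 -0.0291 -0.1428] 0.030270864529825414
0.056 [ 0.4243 -0.0291 -0.1428] 0.030270864529825414
0.06 [ 0.4243 -0.0291 -0.1544] 0.029383310886431313
(array([0.094 , 0.0099, 0.146 ]), array([0.0001, 0.0002, 0.2624]))
```

```bash
python3 -m crank '[0.047,0.005,0,0,0,0,0.08,0.047,0.005,0,0,0,0,0.08,0,0,0.02,0,0,0.088,0.08,0,0,0.02,0,0,0.088,0.08,0,0,0.02,0,0,0.086,0.08,0,0,0.04,0,0,0,0.08,0,0,0.035,0,0,0,0.08,0,0,0.011,0,0,0,0.08]'
python3 -m crank '[0,0,0,0,0,0,0.08,0,0,0,0,0,0,0.02,0,0,0,0,0,0,0.02,0,0,0,0,0,0,0.02,0,0,0,0,0,0,0.02,0,0,0,0,0,0,0.02,0,0,0,0,0,0,0.02,0,0,0,0,0,0,0.02]' 25
```

```text
t: 11.1
eef_pos: [0.4326, -0.0293, 0.0262]
orientation: [3.141, -0.003, 3.001]
contact_force: [-0.4, 0.3, 0.9]
grip_width: 0.0799
grasp_force: 0.0
t: 11.9
eef_pos: [0.4335, -0.0305, 0.0291]
orientation: [-3.142, 0.0, 3.0]
contact_force: [0.1, 0.5, 7.2]
grip_width: 0.0358
grasp_force: 25.0
```

```bash
python3 -m crank '[0,0,-0.03,0,0,0,0.02,0,0,-0.05,0,0,0,0.02,0,0,-0.04,0,0,0,0.02,-0.0334,0.029,0,0,0,0,0.02,-0.0334,0.029,0,0,0,0,0.02,-0.0334,0.029,0,0,0,0,0.02,-0.0334,0.029,0,0,0,0,0.02,-0.0334,0.029,0,0,0,0,0.02]'
python3 -m crank '[0,0,0.01,0,0,-0.131,0.02,0,0,0.02,0,0,-0.131,0.02,0,0,0.04,0,0,0,0.02,0,0,0.011,0,0,0,0.02,0,0,0,0,0,0,0.02,0,0,0,0,0,0,0.02,0,0,0,0,0,0,0.02]'
python3 - <<'E'
from h import *
np.set_printoptions(precision=4,suppress=True,linewidth=260)
c=cam("wrist","w7"); im=c["frame"];g=im.max(2).astype(int);g4=cv2.imread("pics/w4.png").max(2).astype(int)
s=r.sense();print(s["eef_pos"],s["orientation"])
for u in(300,324,350): print(u,g[176:192,u])
for u in(290,296,353,360): print(u,g[158:178,u])
print("row195",g[195,270:300],g[195,352:378]);print("w4",g4[195,270:300],g4[195,352:378])
print("row215 ribs",g[215,266:292],g[215,356:382]);print("w4",g4[215,266:292],g4[215,356:382])
E
```

```text
t: 12.7
eef_pos: [0.6202, 0.0907, 0.1487]
orientation: [-3.141, -0.001, 3.0]
contact_force: [0.8, -0.3, -1.8]
grip_width: 0.036
grasp_force: 25.0
t: 13.4
eef_pos: [0.6201, 0.0895, 0.0696]
orientation: [-3.141, 0.002, -3.022]
contact_force: [0.1, 0.1, -1.9]
grip_width: 0.0357
grasp_force: 25.0
[0.6201 0.0895 0.0695] [-3.1414  0.0023 -3.0217]
300 [212 215 215 153 139 144 133 128 109 107 125 185 202 217 219 219]
324 [127 128 126 136 130 127 127 127 110 109 129 193 212 224 226 225]
350 [126 127 125 125 126 128 128 126 106  95 101 188 207 220 221 222]
290 [131 127 132 127 128 125 102 117 132 137 133 134 129 128 115 126 128 126 125 126]
296 [131 128 128 127 125 122 102 118 135 134 131 132 130 128 118 127 128 124 124 127]
353 [120 126 125 124 126 117  99 113 132 136 133 131 128 126 116 126 126 123 125 127]
360 [122 123 125 124 123 118  95 109 131 134 131 129 126 127 114 126 127 123 125 128]
row195 [126 127 127 126 128 127 129 130 131 133 113 118 126 131 129 132 133 134 220 227 226 224 222 218 220 222 221 218 219 216] [223 221 219 221 223 223 223 223 221 219 221 222 223 222 199 168 224 222 219 220 198 174 211 212 213 212]
w4 [127 123 125 126 139 213 220 222 222 221 183 192 219 220 221 225 225 225 226 228 227 226 223 218 219 220 220 221 218 217] [222 219 219 221 223 222 222 222 221 221 220 222 222 223 200 169 224 223 220 220 213 170 205 208 207 209]
row215 ribs [124 126 127 124 123 122 127 124 125 111 120 128 126 125 128 112 121 124 128 127 129 131 128 131 133 131] [141 144 142 140 142 142 140 142 218 208 177 133 127 126 128 123 112 120 122 123 120 122 125 124 121 121]
w4 [122 123 120 122 125 122 122 124 122 115 125 129 127 128 127 115 120 127 126 126 130 130 128 130 129 130] [144 142 141 143 142 141 141 219 221 207 180 134 131 129 128 125 115 122 125 124 124 122 123 125 125 124]
```

The lip and ribs sit at the same pixels as in the successful station 2 approach, so I'll insert in the same way.

```bash
python3 -m crank '[0.002,0,0,0,0,0,0.02,0,0,0.009,0,0,0,0.02,0,0,0.006,0,0,0,0.02,0,0,0.005,0,0,0,0.02,0,0,0.003,0,0,0,0.02,0,0,0,0,0,0,0.02,0,0,0,0,0,0,0.02]'
python3 -m crank '[0,0,0,0,0,0,0.055,0,0,0,0,0,0,0.055,0,0,0,0,0,0,0.055,0,0,-0.02,0,0,0,0.055,0,0,-0.04,0,0,0,0.055,0,0,-0.05,0,0,0,0.055,-0.03,0,-0.02,0,0,0,0.08,-0.03,0,0,0,0,0,0.08]'
python3 -m crank '[0,0,0,0,0,0,0.08,0,0,0,0,0,0,0.08]'
python3 - <<'E'
from h import *
np.set_printoptions(precision=4,suppress=True,linewidth=260)
c=cam("wrist","w8"); im=c["frame"]; s=r.sense();print(s["eef_pos"])
g=im.max(2).astype(int);g5=cv2.imread("pics/w5.png").max(2).astype(int)
# compare with w5: cap corners/dot
for n,G in(("w8",g),("w5",g5)):
    P=G[90:170,280:370]; l,lab,st,ce=cv2.connectedComponentsWithStats((P<88).astype(np.uint8)); k=1+np.argmax(st[1:,4]); print(n,st[k],ce[k])
c5=load("w5") if 0 else None
E
```

```text
t: 14.15
eef_pos: [0.6174, 0.0892, 0.0447]
orientation: [-3.142, 0.0, -3.021]
contact_force: [2.7, 0.5, -1.7]
grip_width: 0.0359
grasp_force: 25.0
t: 14.95
eef_pos: [0.679, 0.0967, 0.1796]
orientation: [-3.141, 0.006, -3.021]
contact_force: [0.5, -0.4, 0.3]
grip_width: 0.0676
grasp_force: 0.0
t: 15.15
eef_pos: [0.6766, 0.0965, 0.1744]
orientation: [3.142, -0.001, -3.021]
contact_force: [-0.8, 0.1, 0.4]
grip_width: 0.0797
grasp_force: 0.0
[0.676  0.0964 0.1743]
w8 [  21   21   47   47 1441] [45.3393 43.6981]
w5 [  21   20   47   47 1593] [44.3779 41.6836]
```

Both cassettes are in: B in station 2 and A in station 3. Next is the driver.

Run:
```python
from h import *
np.set_printoptions(precision=4,suppress=True)
c=load("w1"); print(ground(c,[(231,99),(302,97)],.131)); print(ground(c,[(253,40),(305,47),(291,155),(244,150)],.085), ground(c,[(276,58),(267,139)],.093))
e=ground(c,[(231,99),(302,97)],.131).mean(0); print(tool([e[0]+.09,e[1],.25],[np.pi,0,np.pi]))
```

```text
[[ 0.402  -0.2983  0.131 ]
 [ 0.4806 -0.2965  0.131 ]]
[[ 0.4203 -0.2292  0.085 ]
 [ 0.4821 -0.2373  0.085 ]
 [ 0.4622 -0.3664  0.085 ]
 [ 0.4016 -0.3598  0.085 ]] [[ 0.4482 -0.2506  0.093 ]
 [ 0.4334 -0.3452  0.093 ]]
(array([ 0.191 , -0.3736, -0.0754]), array([-0.    , -0.0014,  0.1202]))
```

```bash
python3 -m crank '[0.0212,-0.0415,-0.0084,0,0,0,0.06,0.0212,-0.0415,-0.0084,0,0,0,0.06,0.0212,-0.0415,-0.0084,0,0,0,0.06,0.0212,-0.0415,-0.0084,0,0,0,0.06,0.0212,-0.0415,-0.0084,0,0,0,0.06,0.0212,-0.0415,-0.0084,0,0,0,0.06,0.0212,-0.0415,-0.0084,0,0,0,0.06,0.0212,-0.0415,-0.0084,0,0,0,0.06]'
python3 -m crank '[0.0212,-0.0415,-0.0084,0,0,0.12,0.06,0,0,0,0,0,0,0.06,0,0,0,0,0,0,0.06]'
python3 - <<'E'
from h import *
np.set_printoptions(precision=4,suppress=True,linewidth=260)
c=cam("wrist","w9"); im=c["frame"].astype(int); q=proj(c,[[.4413,-.2974,.131]])[0]; print(r.sense()["eef_pos"],q)
u,v=q.astype(int); o=(u-60,max(v-70,0)); P=im[o[1]:v+70,o[0]:u+60].max(2); print(P[::7,::6])
np.save("pics/o.npy",o)
E
```

```text
t: 16.0
eef_pos: [0.5464, -0.2546, 0.2423]
orientation: [3.141, -0.001, -3.021]
contact_force: [0.8, 0.1, 0.5]
grip_width: 0.06
grasp_force: 0.0
t: 16.3
eef_pos: [0.531, -0.2976, 0.2503]
orientation: [3.141, -0.001, 3.14]
contact_force: [-0.1, 0.6, -0.2]
grip_width: 0.0604
grasp_force: 0.0
[ 0.5315 -0.2966  0.2501] [322.8102  96.6033]
[[230 231 231 230 230 230 231 230 230 229 228 229 227 230 230 231 230 231 231 230]
 [230 230 229 230 230 230 230 229 226 226 226 228 226 229 230 230 230 229 229 231]
 [231 231 230 230 230 230 229 228 228 228 228 228 228 230 230 230 229 230 230 230]
 [230 230 230 230 229 227 228 228 145  99  96  86 228 229 229 229 229 229 230 230]
 [210 225 229 228 230 229 228 228  99 100  95  87 228 228 227 229 230 230 231 229]
 [204 192 181 181 180 180 178 175 104  99  92  90 229 228 228 227 228 229 233 233]
 [203 184 182 178 179 178 175 178 116  93  94  86 173 174 172 181 206 229 228 232]
 [182 179 179 179 179 179 177 177 134  94  89  83 109 172 172 176 172 167 172 173]
 [182 130 129 180 181 176 181 179 167  88  91  78 108 169 173 171 169 172 170 170]
 [159 129 118  9
[... 197 characters left out ...]
81  86 171 170 172 170 169 107 117]
 [181 179 177 174 176 173 171 172 171  80  90  83  99 169 170 168 169 168 101  96]
 [180 178 177 176 173 174 169 171 167  79  86  84  91 168 168 167 169 166 151 102]
 [230 230 153 154 162 172 170 170 169  80  82  85  86 166 165 163 166 102 107 106]
 [229 229 228 230 229 219 216 151 152  79  82  88  83 166 164 166 123 104 109 103]
 [231 229 229 230 229 229 229 228 228  82  88  83 100 227 221 152 148 146 151 145]
 [230 229 229 227 229 229 229 229 227 227 227 148 144 227 227 146 148 147 147 174]
 [235 230 229 229 228 228 230 229 229 229 229 228 229 227 154 152 151 150 226 228]
 [232 230 228 229 229 228 228 229 228 228 228 228 228 160 150 153 154 228 227 227]]
```

Run:
```python
from h import *
np.set_printoptions(precision=4,suppress=True,linewidth=260)
c=load("w9"); im=cv2.imread("pics/w9.png"); o=np.load("pics/o.npy"); P=im[o[1]:o[1]+135,o[0]:o[0]+120].max(2)
m=cv2.morphologyEx((P<106).astype(np.uint8),cv2.MORPH_OPEN,np.ones((7,7)));n,l,st,ce=cv2.connectedComponentsWithStats(m);k=1+np.argmax(st[1:,4]);print(st[k])
cs=cv2.findContours((l==k).astype(np.uint8),0,2)[0][0]; b=cv2.boxPoints(cv2.minAreaRect(cs))+o; print(b)
G=ground(c,b,.131);print(G,G.mean(0),np.linalg.norm(np.diff(G,axis=0),axis=1))
for row in (35,60,100): print(P[row,42:85])
a=G[0]-G[1]; a2=G[1]-G[2]; a=a if np.linalg.norm(a)>np.linalg.norm(a2) else a2; y=np.arctan(a[1]/a[0]);print("yaw",y)
print(tool([*G.mean(0)[:2],.115],[np.pi,0,np.pi+y]))
```

```text
[  48   17   26  101 2193]
[[309.5328  43.1797]
 [332.8204  42.5328]
 [335.606  142.8165]
 [312.3184 143.4634]]
[[ 0.401  -0.3078  0.131 ]
 [ 0.4005 -0.2895  0.131 ]
 [ 0.4786 -0.2866  0.131 ]
 [ 0.4791 -0.3063  0.131 ]] [ 0.4398 -0.2976  0.131 ] [0.0183 0.0781 0.0197]
[175 180 178 184 191 174 104  83  87  91  90  97  99 100  97  95  96  97  92  96  92  95  92  88  90  82  81  81 168 228 229 229 227 229 230 229 228 228 228 228 227 229 228]
[176 178 178 175 178 169 136  92  77  77  78  82  86  89  89  88  92  91  88  91  89  89  82  83  79  80  75  73  76  80  89 147 170 173 174 172 172 168 167 171 169 172 170]
[167 168 169 170 168 168 164 165 164 102  79  81  77  85  82  87  84  84  85  83  87  83  86  84  87  82  80  77  78  80  80 104 107 166 167 167 167 166 167 166 168 168 166]
yaw 0.03668712605655933
(array([ 0.0915, -0.0011,  0.1352]), array([ 0.0009, -0.0008, -0.0363]))
```

```bash
python3 -m crank '[0.046,-0.0005,0,0,0,0,0.06,0.0455,-0.0005,0,0,0,0,0.06,0,0,0.035,0,0,-0.036,0.06,0,0,0.045,0,0,0,0.06,0,0,0.04,0,0,0,0.06,0,0,0.015,0,0,0,0.06,0,0,0,0,0,0,0.06,0,0,0,0,0,0,0.06]'
python3 -m crank '[0,0,0,0,0,0,0.005,0,0,0,0,0,0,0.005,0,0,0,0,0,0,0.005,0,0,0,0,0,0,0.005,0,0,0,0,0,0,0.005,0,0,0,0,0,0,0.005,0,0,0,0,0,0,0.005,0,0,0,0,0,0,0.005]' 50
```

```text
t: 17.15
eef_pos: [0.441, -0.2974, 0.1159]
orientation: [3.141, -0.0, -3.104]
contact_force: [0.6, 0.4, 1.4]
grip_width: 0.0603
grasp_force: 0.0
t: 17.95
eef_pos: [0.4407, -0.2983, 0.1156]
orientation: [-3.141, 0.0, -3.105]
contact_force: [-0.3, -0.9, 3.3]
grip_width: 0.0177
grasp_force: 50.0
```

```bash
python3 -m crank '[0,0,-0.03,0,0,0,0.005,0,0,-0.03,0,0,0,0.005,0,0,-0.03,0,0,0,0.005,0,0,-0.03,0,0,0,0.005,0,0,0,0,0,0,0.005]'
python3 - <<'E'
from h import *
np.set_printoptions(precision=4,suppress=True,linewidth=260)
c=load("w4"); f=lambda L:[(120+x/2-.25,y/2-.25) for x,y in L]
for n,L in(("c2",[(447,275),(519,281),(440,321),(517,326)]),("c3",[(158,266),(228,257),(165,308),(237,302)])):
    G=ground(c,f(L),.031); 
    for i in(0,2):
        d=G[i+1]-G[i]; print(n,d,"turn",np.pi/2+.119-np.arctan2(d[1],d[0]))
    e=ground(c,f([L[1],L[3]]),.031);d=e[1]-e[0];print(n,"end edge turn",.119-np.arctan2(d[1],d[0]))
# grayscale edge-based: gradient orientation histogram around tongue in rectified top view at z=.031
im=cv2.imread("pics/w4.png")
G0=np.array([.5995,.1738]);k,s=np.cos(.119),np.sin(.119)
for n,yo in(("c2",0),("c3",-.085)):
    cx,cy=G0[0]-.045*k-s*yo,G0[1]-.045*s+k*yo
    A,B=np.meshgrid(np.arange(-.02,.02,.0005),np.arange(.010,.040,.0005)) # A manifold x, B manifold y
    W=np.c_[(cx+k*A-s*B).ravel(),(cy+s*A+k*B).ravel(),np.full(A.size,.031)]
    q=proj(c,W).astype(np.float32).reshape(*A.shape,2); P=cv2.remap(im,q[...,0],q[...,1],1).max(2)
    print(n);print(P[::3,::3])
print(r.sense()["eef_pos"])
E
```

```text
t: 18.45
eef_pos: [0.442, -0.2993, 0.239]
orientation: [-3.138, 0.004, -3.105]
contact_force: [0.9, -0.5, -2.1]
grip_width: 0.0178
grasp_force: 50.0
c2 [-0.0009  0.0214  0.    ] turn 0.07822567828423899
c2 [-0.0013  0.0232  0.    ] turn 0.06222251669919343
c2 end edge turn -0.0024897952110313065
c3 [-0.005   0.0205  0.    ] turn -0.11876945469854805
c3 [-0.0043  0.0215  0.    ] turn -0.07912088717541077
c3 end edge turn -0.13319476258736257
c2
[[137 113 128 126 126 125 124 124 125  95 107 113 111 112 116 114 116 113 115 121 124 126 126 127 127 127 128]
 [138 111 129 126 127 122 124 126 126  94  73  77  91 105 101  97  93  90  75 117 114 113 122 126 127 126 125]
 [137 111 127 128 126 123 125 126 125  95  75  73  75  71  72  75  74  75  71  98 134 129 125 125 128 128 126]
 [139 113 126 126 126 125 126 125 124 105  75  72  72  72  72  72  73  76  74  99 136 130 123 126 128 127 124]
 [138 111 125 126 126 124 124 124 126 106  73  71  73  72  74  75  72  75  73  92 136 131 121 125 127 127 127]
 [138 111 126 126 128 124 124 125 125 107  74  72  73  73  71  73  75  74  74  92 136 130 123 125
[... 3118 characters left out ...]
56 144]
 [228 143 132 137 131 127  80  81  83  83  84  83  83  83  82 148 166 134 129 130 131 165 202 194 184 112 131]
 [214 135 134 133 130 130 117 112 100  92  82  76  76  76  82 129 131 128 130 132 130 130 129 131 126 107 130]
 [154 121 132 132 133 130 128 128 134 130 132 124 119 110 115 129 131 130 128 130 130 130 128 129 127  98  96]
 [153 121 132 133 130 131 131 129 132 131 128 126 130 129 129 129 130 128 127 131 129 129 129 129 128 124 126]
 [153 121 133 134 131 129 128 129 132 130 130 129 131 130 127 129 130 128 126 132 129 129 128 128 130 127 129]
 [154 120 131 135 127 128 126 128 129 131 128 130 129 129 127 129 131 128 127 132 128 129 128 127 126 129 129]]
[ 0.442  -0.2993  0.239 ]
```

```bash
python3 -m crank '[0,0,0,0,0,0.1385,0.005,0,0,0,0,0,0.1385,0.005,0,0,0,0,0,0.1385,0.005,0,0,0,0,0,0.1385,0.005,0,0,0,0,0,0.1385,0.005,0,0,0,0,0,0.1385,0.005,0,0,0,0,0,0.1385,0.005,0,0,0,0,0,0.1385,0.005]'
python3 -m crank '[0,0,0,0,0,0.1385,0.005,0,0,0,0,0,0.1385,0.005,0,0,0,0,0,0.1385,0.005,0.0414,0.0139,0,0,0,0,0.005,0.0414,0.0139,0,0,0,0,0.005,0.0414,0.0139,0,0,0,0,0.005,0.0414,0.0139,0,0,0,0,0.005,0.0414,0.0139,0,0,0,0,0.005]'
python3 -m crank '[0.0414,0.0139,0,0,0,0,0.005,0.0414,0.0139,0,0,0,0,0.005,0.0414,0.0139,0,0,0,0,0.005,0.0414,0.0139,0,0,0,0,0.005,0.0414,0.0139,0,0,0,0,0.005,0,0,0,0,0,0,0.005,0,0,0,0,0,0,0.005]'
python3 - <<'E'
from h import *
np.set_printoptions(precision=4,suppress=True)
s=r.sense();print(s["eef_pos"],s["orientation"]);print(tool([.5556,.168,.165],[np.pi,0,1.655]))
E
```

```text
t: 19.25
eef_pos: [0.4403, -0.2979, 0.2345]
orientation: [-3.141, -0.001, 2.064]
contact_force: [-0.3, 0.4, -1.8]
grip_width: 0.0177
grasp_force: 50.0
t: 20.05
eef_pos: [0.4924, -0.0844, 0.2347]
orientation: [-3.141, -0.0, 1.654]
contact_force: [0.0, 0.1, -1.8]
grip_width: 0.0182
grasp_force: 50.0
t: 20.75
eef_pos: [0.5441, 0.1266, 0.2344]
orientation: [-3.14, 0.0, 1.656]
contact_force: [1.0, 0.1, -1.5]
grip_width: 0.0175
grasp_force: 50.0
[0.5441 0.1266 0.2344] [-3.14    0.0002  1.6563]
(array([0.0402, 0.0151, 0.0694]), array([-0.0016,  0.0002,  0.0013]))
```

```bash
python3 -m crank '[0.0402,0.015,0,0,0,0,0.005,0,0,0.035,0,0,0,0.005,0,0,0.034,0,0,0,0.005,0,0,0,0,0,0,0.005,0,0,0,0,0,0,0.005]'
python3 - <<'E'
from h import *
np.set_printoptions(precision=4,suppress=True,linewidth=260)
c=cam("wrist","w10"); s=r.sense();print(s["eef_pos"],s["orientation"])
T=R.from_euler('xyz',s["orientation"])
tip=[s["eef_pos"]+T.apply([a,0,.1056]) for a in(.008,-.008)]
print("tip",proj(c,tip)); print("head",proj(c,[[.5556,.168,.04],[.5556-.012*.084,.168+.012,.04],[.5676,.168,.04],[.5436,.168,.04]]))
g=c["frame"].max(2).astype(int); u,v=proj(c,tip)[0].astype(int)
print(g[v-30:v+34:3,u-30:u+31:2])
E
```

```text
t: 21.25
eef_pos: [0.5561, 0.1662, 0.1668]
orientation: [-3.14, 0.0, 1.653]
contact_force: [-0.4, -0.1, -2.0]
grip_width: 0.018
grasp_force: 50.0
[0.5568 0.1665 0.1677] [ 3.1407 -0.      1.6532]
tip [[325.0835 198.2593]
 [325.0419 216.437 ]]
head [[323.7128 198.697 ]
 [323.7078 185.7422]
 [336.8774 199.7632]
 [310.525  197.6297]]
[[144 145 142 141 127 135 136 135 136 134 136  78  77  77  77  75  75  84  88 113 165 172 117 145 144 144 123 122 122 125 123]
 [147 143 142 141 139 130 135 136 137 135 133  78  74  74  74  75  75  86  93 118 164 167 129 163 163 169 139 128 127 128 127]
 [146 141 142 140 138 124 137 137 133 133 132  76  73  74  74  75  76  86  96 115 159 164 121 165 167 168 167 128 129 129 127]
 [142 143 143 141 141 120 138 135 135 133 133  73  75  76  73  73  74  83  96 138 161 163 119 163 165 164 167 128 127 130 127]
 [144 144 140 139 141 118 138 135 136 132 132  73  75  73  74  73  71  82 103 163 137 126 115 163 164 163 156 127 126 126 124]
 [141 144 140 140 138 117 136 135 131 134 136  76  72  74  71  73  70  74  99 165 165 133 112 164 162 165 140 125 127 126 126]
 [144 
[... 1326 characters left out ...]
 49  51  50  51  50  50  44  51  47 119 120 124 121 121 122 122]
 [145 155 151 139 137  65  49  49  54  49  47  52  52  45  51  45  50  47  49  50  46  48  47  48 148  92  93  91  88  89  85]
 [142 138 137 135 143  63  48  45  50  51  51  48  48  50  49  45  47  45  46  51  45  41  45  46 137 157 160 158 158 159 159]
 [143  76  55  58 138  76  50  50  49  53  48  47  48  47  49  46  47  50  44  47  49  47  47  43 155 136  56  55  84 157 159]
 [ 57  59  55  55  52  49  47  47  54  48  50  49  47  50  45  52  48  47  43  51  37  47  44  43  41  45  55  58  56  59  62]
 [ 62  58  55  51  47  51  50  47  49  46  53  50  50  48  51  44  49  47  46  46  43  49  41  42  47  44  56  57  55  55  56]]
```

Run:
```python
from h import *
np.set_printoptions(precision=4,suppress=True,linewidth=260)
c=load("w10");g=cv2.imread("pics/w10.png").max(2).astype(int);s=r.sense();T=R.from_euler('xyz',s["orientation"])
for v in(207,213,219,225): print(v,g[v,300:314],g[v,334:348])
for v in(150,160,168,174,180): print(v,g[v,310:340])
for z,n in((.0276,"shoulder"),): print(proj(c,[s["eef_pos"]+T.apply([0,y,z-.003]) for y in(-.015,0,.015)]))
for v in(160,174):print(T.inv().apply(ground(c,[(316.5,v),(324,v),(331.5,v)],.031)-s["eef_pos"]))
```

```text
207 [139 139 137 139 116  64  53  49  52  51  54  55  53  55] [ 50  46  46  51  49  51  46  49  47 113 118 122 119 117]
213 [226 225 225 224 225  94  52  53  47  52  51  51  49  53] [ 46  49  46  48  46  45  43  42  49 123 125 123 125 124]
219 [137 139 137 137 139  65  52  49  47  49  54  54  46  49] [ 46  46  50  48  50  47  43  48  61 148  99  92  91  93]
225 [ 54  58 112 138 142  76  51  50  52  50  54  49  46  53] [ 45  49  44  47  46  47  44  43  61 155 158 136  66  56]
150 [136 139 140 138 139 135 134 137 139 137 137 138 138 138 137 133 136 139 138 137 138 134 133 136 137 136 132 136 137 137]
160 [138 137 134 137 138 134 132 105 105 106 102 101 103 106 102 104 105 107 117 120 119 126 135 138 136 135 135 136 133 136]
168 [137 136 135 134 137 136 101  78  75  77  73  77  73  77  75  75  75  75  76  84  87  88 130 113 160 165 166 172 142 117]
174 [135 133 136 133 132 132  99  76  74  73  75  74  74  74  75  75  75  76  80  86  85  96 129 115 147 159 162 164 150 121]
180 [133 136 136 132 135 132 100  73  75  75  74  73  73  74  72  73  71  71  85  82  84 103 161 163 151 137 132 126 126 115]
[[300.5094 245.8915]
 [325.355  245.9436]
 [350.2049 245.975 ]]
[[ 0.0355 -0.0078  0.1367]
 [ 0.0355 -0.001   0.1367]
 [ 0.0355  0.0058  0.1367]]
[[ 0.0226 -0.0078  0.1367]
 [ 0.0226 -0.001   0.1367]
 [ 0.0227  0.0059  0.1367]]
```

The tongue's centre column is 324.05 and the tool's mid-plane is about 323.9. The blade and slot are aligned, so I'll descend by feel.

```bash
python3 -m crank '[0.0015,0,0.01,0,0,0,0.005,0,0,0.010,0,0,0,0.005,0,0,0.003,0,0,0,0.005,0,0,0,0,0,0,0.005]'
python3 -m crank '[0,0,0.002,0,0,0,0.005,0,0,0.002,0,0,0,0.005,0,0,0,0,0,0,0.005]'
```

```text
t: 21.7
eef_pos: [0.5558, 0.1686, 0.143]
orientation: [-3.141, 0.0, 1.654]
contact_force: [-0.3, -0.3, -2.2]
grip_width: 0.018
grasp_force: 50.0
t: 22.0
eef_pos: [0.5563, 0.1688, 0.1396]
orientation: [3.141, -0.0, 1.654]
contact_force: [-0.6, -0.5, -0.9]
grip_width: 0.0176
grasp_force: 50.0
```

```bash
python3 -m crank '[0,0,-0.0015,0,0,0.1,0.005,0,0,0,0,0,0.14,0.005,0,0,0,0,0,0.14,0.005,0,0,0,0,0,0.14,0.005,0,0,0,0,0,0.14,0.005,0,0,0,0,0,0.14,0.005,0,0,0,0,0,0.14,0.005,0,0,0,0,0,0.14,0.005]'; python3 -c "
from rig import r;s=r.sense();print(s['torque'],s['contact_force'])"
python3 -m crank '[0,0,0,0,0,0.14,0.005,0,0,0,0,0,0.14,0.005,0,0,0,0,0,0.14,0.005,0,0,0,0,0,0,0.005]'; python3 -c "
from rig import r;s=r.sense();print(s['torque'],s['contact_force'],s['orientation'])"
```

```text
t: 22.8
eef_pos: [0.5563, 0.1686, 0.1412]
orientation: [3.141, -0.0, 0.569]
contact_force: [0.7, -2.0, -0.2]
grip_width: 0.0178
grasp_force: 50.0
[-0.54239026 -0.14795747  0.07448982] [ 0.65326184 -2.0050057  -0.16226421]
t: 23.2
eef_pos: [0.5564, 0.1683, 0.1412]
orientation: [3.141, -0.0, 0.152]
contact_force: [2.0, -4.0, -1.4]
grip_width: 0.0178
grasp_force: 50.0
[-1.14443373 -0.23985932  0.07598813] [ 2.01271015 -3.97402039 -1.41053528] [ 3.14088586e+00 -4.27037113e-04  1.51637979e-01]
```

```bash
T='from rig import r;s=r.sense();print(s["torque"][2],s["orientation"][2],s["contact_force"])'; python3 -m crank '[0,0,0,0,0,0.11,0.005,0,0,0,0,0,0,0.005]' >/dev/null; python3 -c "$T"; python3 -m crank '[0,0,0,0,0,0.04,0.005,0,0,0,0,0,0,0.005]'>/dev/null; python3 -c "$T";python3 -m crank '[0,0,0,0,0,0.04,0.005,0,0,0,0,0,0,0.005]'>/dev/null; python3 -c "$T";python3 -m crank '[0,0,0,0,0,0.04,0.005,0,0,0,0,0,0,0.005]'>/dev/null; python3 -c "$T"
```

```text
0.012485975069943811 0.04549625916847222 [ 1.90151268 -4.72571124 -0.07857782]
0.08770730229260867 0.008085861201987399 [ 1.9729812  -4.70556913  0.30421853]
0.06174202868302747 -0.03191864502627384 [ 1.29019465 -5.58615282 -0.67479937]
0.0546380499514776 -0.0718569100937061 [ 1.78344251 -6.11195406 -1.70033746]
```

```bash
T='from rig import r;s=r.sense();print(s["torque"],s["orientation"][2],s["contact_force"])'; for i in 1 2 3; do python3 -m crank '[0,0,0,0,0,0.04,0.005,0,0,0,0,0,0,0.005]' >/dev/null; python3 -c "$T"; done
```

```text
[-1.46614736 -0.28371643  0.16046631] -0.11178605921022844 [ 1.7794002  -5.48233328 -0.12343121]
[-1.48515343 -0.32083776  0.23692183] -0.15172560727991824 [ 1.07566388 -5.57554299 -0.55905659]
[-1.40484869 -0.34009051  0.28553071] -0.19163197646815244 [ 1.35147283 -5.83801013 -1.14069546]
```

```bash
python3 -m crank '[0,0,0,0,0,-0.085,0.005,0,0,0,0,0,-0.085,0.005,0,0,0,0,0,0,0.005]'; python3 -c "
from rig import r;s=r.sense();print(s['torque'],s['contact_force'],s['orientation'])"
python3 -m crank '[0,0,-0.015,0,0,0,0.005,0,0,-0.03,0,0,0,0.005,0,0,0,0,0,0,0.005]'
python3 - <<'E'
from h import *
np.set_printoptions(precision=4,suppress=True)
s=r.sense(); print(s["eef_pos"],s["torque"],tool([.5563+.0101,.1686-.0844,s["eef_pos"][2]],[np.pi,0,np.pi/2+.119+.17]))
E
```

```text
t: 24.9
eef_pos: [0.5564, 0.1684, 0.1412]
orientation: [3.141, -0.001, -0.02]
contact_force: [1.2, -4.6, -1.2]
grip_width: 0.0179
grasp_force: 50.0
[-1.42567483 -0.39759389 -0.02804215] [ 1.19527912 -4.61209313 -1.24724118] [ 3.14105685e+00 -5.85496761e-04 -1.96895203e-02]
t: 25.2
eef_pos: [0.5577, 0.1694, 0.1892]
orientation: [-3.14, -0.005, -0.025]
contact_force: [0.6, -0.3, -1.1]
grip_width: 0.0181
grasp_force: 50.0
[0.5577 0.1694 0.1892] [0.0157 0.1106 0.0508] (array([ 0.0108,  0.0849, -0.0001]), array([ 0.0033, -0.0047, -1.8846]))
```

```bash
python3 -m crank '[0.0054,0.0424,0,0,0,0,0.005,0.0054,0.0424,0,0,0,0,0.005,0,0,0,0,0,-0.1346,0.005,0,0,0,0,0,-0.1346,0.005,0,0,0,0,0,-0.1346,0.005,0,0,0,0,0,-0.1346,0.005,0,0,0,0,0,-0.1346,0.005,0,0,0,0,0,-0.1346,0.005]'
python3 -m crank '[0,0,0,0,0,-0.1346,0.005,0,0,0,0,0,-0.1346,0.005,0,0,0,0,0,-0.1346,0.005,0,0,0,0,0,-0.1346,0.005,0,0,0,0,0,-0.1346,0.005,0,0,0,0,0,-0.1346,0.005,0,0,0,0,0,-0.1346,0.005,0,0,0,0,0,-0.1346,0.005]'
python3 -m crank '[0,0,0.022,0,0,0,0.005,0,0,0,0,0,0,0.005,0,0,0,0,0,0,0.005]'
python3 - <<'E'
from h import *
np.set_printoptions(precision=4,suppress=True,linewidth=260)
c=cam("wrist","w11"); s=r.sense();print(s["eef_pos"],s["orientation"])
g=c["frame"].max(2).astype(int)
for v in(207,213,219): print(v,g[v,300:314],g[v,334:348])
for v in range(148,186,4): print(v,g[v,304:348])
E
```

```text
t: 26.0
eef_pos: [0.5644, 0.0839, 0.1855]
orientation: [-3.141, 0.0, 0.788]
contact_force: [-0.8, 0.3, -1.9]
grip_width: 0.0179
grasp_force: 50.0
t: 26.8
eef_pos: [0.5644, 0.0839, 0.1855]
orientation: [-3.141, -0.001, 1.865]
contact_force: [0.0, -0.6, -2.4]
grip_width: 0.0176
grasp_force: 50.0
t: 27.1
eef_pos: [0.5643, 0.0838, 0.1638]
orientation: [-3.14, -0.001, 1.858]
contact_force: [0.3, -0.3, -1.7]
grip_width: 0.0182
grasp_force: 50.0
[0.5647 0.0838 0.1643] [-3.1414 -0.0002  1.8585]
207 [140 140 140 137 103  64  61  58  57  58  59  58  57  55] [ 51  49  51  53  50  54  51  49  52 124 127 131 128 127]
213 [138 140 137 117 122  67  61  55  56  55  57  58  55  55] [ 50  54  51  54  51  45  46  53  50 152 127 124 155 160]
219 [136 137 116 118 126  67  58  57  56  58  58  57  56  54] [ 50  51  49  48  49  42  45  48  65 152 159 159 156 154]
148 [227 227 227 227 226 226 227 228 226 168 195 221 223 222 219 217 217 163 150 213 219 221 221 221 161 153 154 215 219 219 143 154 152 152 219 221 218 140 155 153 158 159 137 136]
152 [221 227 226 157 165 165 169 223 208 190 210 223 223 161 149 1
[... 871 characters left out ...]
3 119 134 133 135 131 131 131 111  81  78  77  79  77  76  76  77  80  77  79  76  78  76  85 155 163 161 160 160 159 136 101 155 146 139 126 130 162 158]
176 [150 150 150 147 142 118 125 135 130 130 129 130 130 113  79  77  76  78  76  75  75  74  75  79  73  77  77  74  74 155 163 160 158 162 133  98 150 167 163 164 165 105 148 156]
180 [151 150 146 144 116 120 134 134 132 131 131 131 130  93  77  75  75  76  76  75  78  75  75  72  80  75  74  69  78 159 160 158 158 132 112 136 166 165 165 160  98 143 167 166]
184 [148 149 143 127 124 130 132 130 128 131 126 129 127  94  75  72  77  72  72  74  71  75  72  74  72  71  73  83  82 153 158 159 159 161 120 158 162 159 163 111 124 160 167 165]
```

The tongue is aligned in yaw. Its centre is at column 325.05 against 323.9, so I'll shift 1.1 mm in +y of the tool and descend.

```bash
python3 -m crank '[0,0.0011,0.01,0,0,0,0.005,0,0,0.007,0,0,0,0.005,0,0,0.003,0,0,0,0.005,0,0,0,0,0,0,0.005]'
python3 -m crank '[0,0,0.002,0,0,0,0.005,0,0,0.002,0,0,0,0.005,0,0,0,0,0,0,0.005]'
```

```text
t: 27.55
eef_pos: [0.5654, 0.084, 0.1434]
orientation: [-3.141, -0.0, 1.859]
contact_force: [0.1, -1.1, -0.9]
grip_width: 0.0177
grasp_force: 50.0
t: 27.85
eef_pos: [0.5657, 0.084, 0.1399]
orientation: [-3.141, -0.0, 1.859]
contact_force: [-0.4, -0.2, -2.2]
grip_width: 0.0176
grasp_force: 50.0
```

```bash
python3 -m crank '[0,0,-0.0015,0,0,0.14,0.005,0,0,0,0,0,0.14,0.005,0,0,0,0,0,0.14,0.005,0,0,0,0,0,0.14,0.005,0,0,0,0,0,0.14,0.005,0,0,0,0,0,0.14,0.005,0,0,0,0,0,0.14,0.005,0,0,0,0,0,0.14,0.005]'
python3 -m crank '[0,0,0,0,0,0.14,0.005,0,0,0,0,0,0.14,0.005,0,0,0,0,0,0.14,0.005,0,0,0,0,0,0.14,0.005,0,0,0,0,0,0.14,0.005,0,0,0,0,0,0.1,0.005,0,0,0,0,0,0,0.005]'
T='from rig import r;s=r.sense();print(s["torque"],s["orientation"][2],s["contact_force"])';python3 -c "$T"; for i in 1 2; do python3 -m crank '[0,0,0,0,0,0.04,0.005,0,0,0,0,0,0,0.005]' >/dev/null; python3 -c "$T"; done
```

```text
t: 28.65
eef_pos: [0.5659, 0.0838, 0.1416]
orientation: [3.141, -0.0, 0.733]
contact_force: [1.8, -1.0, -3.7]
grip_width: 0.0179
grasp_force: 50.0
t: 29.35
eef_pos: [0.566, 0.0836, 0.1416]
orientation: [3.141, -0.001, -0.063]
contact_force: [1.8, -4.0, -3.1]
grip_width: 0.0173
grasp_force: 50.0
[-1.01460332 -0.19068706  0.02836201] -0.06303062128125769 [ 1.77910916 -4.03862808 -3.14436268]
[-1.28115756 -0.25234535  0.14219066] -0.09895950091043093 [ 1.23425861 -4.77104295 -3.29474553]
[-1.30949518 -0.30991109  0.15630018] -0.13902613349724358 [ 1.58837576 -5.05104482 -2.65482195]
```

```bash
T='from rig import r;s=r.sense();print(s["torque"],s["orientation"][2],s["contact_force"])'; for i in 1 2; do python3 -m crank '[0,0,0,0,0,0.04,0.005,0,0,0,0,0,0,0.005]' >/dev/null; python3 -c "$T"; done
python3 -m crank '[0,0,0,0,0,-0.1,0.005,0,0,0,0,0,-0.1,0.005,0,0,0,0,0,0,0.005]'; python3 -c "$T"
python3 -m crank '[0,0,-0.015,0,0,0,0.005,0,0,-0.04,0,0,0,0.005,0,0,-0.04,0,0,0,0.005,0,0,0,0,0,0,0.005,0,0,0,0,0,0,0.005]'
python3 - <<'E'
from h import *
np.set_printoptions(precision=3,suppress=True,linewidth=260)
c=cam("wrist","w12"); s=r.sense();print(s["eef_pos"],s["orientation"])
im=c["frame"];k,s_=np.cos(.119),np.sin(.119)
for n,ax in(("c2",(.5563,.1684)),("c3",(.566,.0838))):
    L=[(a,b,.031) for a in np.arange(.012,.040,.003) for b in np.arange(-.012,.0121,.0015)]
    W=[(ax[0]+k*a-s_*b,ax[1]+s_*a+k*b,z) for a,b,z in L]; q=proj(c,W).astype(np.float32).reshape(-1,17,2); print(n,q[0,8],q[-1,8]); print(cv2.remap(im,q[...,0],q[...,1],1).max(2))
cv2.imwrite("pics/w12c.png",im)
E
```

```text
[-1.30847817 -0.33555106  0.26616716] -0.17893932304170934 [ 1.56415859 -4.58641153 -1.97480987]
[-1.30870204 -0.27595232  0.30567766] -0.2189534179806254 [ 1.49881056 -5.29473492 -2.06073486]
t: 30.45
eef_pos: [0.566, 0.0838, 0.1416]
orientation: [3.141, -0.001, -0.017]
contact_force: [1.6, -4.9, -1.5]
grip_width: 0.0177
grasp_force: 50.0
[-1.28145708 -0.36381229  0.029475  ] -0.016551016247941197 [ 1.61775003 -4.89684541 -1.49989748]
t: 30.95
eef_pos: [0.5658, 0.0843, 0.237]
orientation: [-3.141, -0.001, -0.022]
contact_force: [-0.7, -0.4, -3.0]
grip_width: 0.0177
grasp_force: 50.0
[0.565 0.084 0.236] [-3.141  0.001 -0.022]
c2 [249.678 180.944] [244.898 157.651]
[[204 169 131  99 118 122 111  96  96  94  95  96 111 146 123 127 160]
 [176 183 169 104  92  93  95  96  94  94  95  96 103 129 136 132 139]
 [166 166 159  95  92  95  95  94  95  95  98  95 109 155 170 167 167]
 [169 170 156  99  90  94  95  95  97  95  96  96 105 146 167 168 165]
 [234 224 172  95  92  94  94  95  96  94  96  94 110 156 167 167 168]
 [155 137 129  90  82  84  82  80  79  81  83  82  82  92 102 106 114]
 
[... 333 characters left out ...]
165 149  91  90  90  89  90  89  88  88  92 128 161 158 148]
 [122 127 133 116  91  90  87  90  89  89  88  87  91 123 144 153 133]
 [166 165 167 162  90  90  88  90  88  90  90  90  91 128 163 167 165]
 [167 163 168 146  93  89  88  89  89  89  88  90  92 131 166 168 167]
 [165 165 166 138  90  88  88  88  88  87  88  88  93 150 163 169 166]
 [109 111 118 114  76  75  77  79  76  73  75  75  75  99 105 108 116]
 [ 71  72  71  71  70  73  70  71  72  72  71  72  74  71  71  72  70]
 [ 73  69  71  72  72  74  74  71  70  70  73  72  72  70  71  71  69]
 [ 71  73  74  73  71  71  72  72  72  73  73  73  73  70  72  73  71]
 [ 73  74  71  73  74  98 135 148 148 149 148 148 129  95  73  71  70]]
```

Both tongues lie straight over the lips: the dark bands run along the manifold's x with constant edges, and the torque rose at the stop. Now I'll hang the driver back.

```bash
for i in 1 2; do :; done; python3 -m crank '[0,0,0,0,0,-0.1391,0.005,0,0,0,0,0,-0.1391,0.005,0,0,0,0,0,-0.1391,0.005,0,0,0,0,0,-0.1391,0.005,0,0,0,0,0,-0.1391,0.005,0,0,0,0,0,-0.1391,0.005,0,0,0,0,0,-0.1391,0.005,0,0,0,0,0,-0.1391,0.005]' >/dev/null
python3 -m crank '[0,0,0,0,0,-0.1391,0.005,0,0,0,0,0,-0.1391,0.005,0,0,0,0,0,-0.1391,0.005,0,0,0,0,0,-0.1391,0.005,0,0,0,0,0,-0.1391,0.005,0,0,0,0,0,-0.1391,0.005,0,0,0,0,0,-0.1391,0.005,0,0,0,0,0,-0.1391,0.005]' >/dev/null
python3 -m crank '[0,0,0,0,0,-0.1391,0.005,0,0,0,0,0,-0.1391,0.005,0,0,0,0,0,-0.1391,0.005,0,0,0,0,0,-0.1391,0.005,0,0,0,0,0,-0.1391,0.005,0,0,0,0,0,-0.1391,0.005,0,0,0,0,0,-0.1391,0.005,0,0,0,0,0,0,0.005]'
python3 - <<'E'
from h import *
np.set_printoptions(precision=4,suppress=True)
print(tool([.4406,-.2978,.236],[np.pi,0,-3.105]))
E
```

```text
t: 33.4
eef_pos: [0.5649, 0.0841, 0.2349]
orientation: [3.141, -0.003, -3.103]
contact_force: [-0.0, -0.1, -2.4]
grip_width: 0.0178
grasp_force: 50.0
(array([ 0.139 , -0.3768, -0.0008]), array([ 0.0002, -0.003 ,  0.0021]))
```

9 rows of (0.01544, −0.04187).

```bash
python3 -m crank '[0.0154,-0.0418,0,0,0,0,0.005,0.0154,-0.0418,0,0,0,0,0.005,0.0154,-0.0418,0,0,0,0,0.005,0.0154,-0.0418,0,0,0,0,0.005,0.0154,-0.0418,0,0,0,0,0.005,0.0154,-0.0418,0,0,0,0,0.005,0.0154,-0.0418,0,0,0,0,0.005,0.0154,-0.0418,0,0,0,0,0.005]' >/dev/null
python3 -m crank '[0.0154,-0.042,0,0,0,0,0.005,0,0,0,0,0,0,0.005,0,0,0,0,0,0,0.005,0,0,0,0,0,0,0.005]'
python3 - <<'E'
from h import *
np.set_printoptions(precision=4,suppress=True)
P=[]
for i in range(4): P.append(r.sense()["eef_pos"]); cam("wrist","w13")
print(np.mean(P,0),tool([.4406,-.2978,.1156],[np.pi,0,-3.105]))
E
```

```text
t: 34.6
eef_pos: [0.4409, -0.2962, 0.2359]
orientation: [3.14, -0.001, -3.107]
contact_force: [-0.1, 0.1, -1.3]
grip_width: 0.0178
grasp_force: 50.0
[ 0.4411 -0.2961  0.2361] (array([ 0.0008, -0.0015,  0.1208]), array([ 0.0002, -0.0001,  0.0005]))
```

```bash
python3 -m crank '[0.0005,-0.0012,0.03,0,0,0,0.005,0,0,0.02,0,0,0,0.005,0,0,0.008,0,0,0,0.005,0,0,0,0,0,0,0.005]'
python3 -m crank '[0,0,0.02,0,0,0,0.005,0,0,0.02,0,0,0,0.005,0,0,0.012,0,0,0,0.005,0,0,0.006,0,0,0,0.005,0,0,0,0,0,0,0.005,0,0,0,0,0,0,0.005]'
```

```text
t: 35.2
eef_pos: [0.4404, -0.2978, 0.1779]
orientation: [3.14, -0.001, -3.105]
contact_force: [0.2, -1.0, -0.0]
grip_width: 0.0178
grasp_force: 50.0
t: 35.8
eef_pos: [0.4409, -0.2987, 0.1212]
orientation: [-3.141, 0.001, -3.105]
contact_force: [-0.9, -0.0, -1.5]
grip_width: 0.0177
grasp_force: 50.0
```

```bash
python3 -m crank '[0,0,0.003,0,0,0,0.005,0,0,0.002,0,0,0,0.005,0,0,0,0,0,0,0.005]'
python3 -m crank '[0,0,0,0,0,0,0.05,0,0,0,0,0,0,0.05,0,0,0,0,0,0,0.05,0,0,-0.03,0,0,0,0.05,0,0,-0.05,0,0,0,0.05,0,0,-0.05,0,0,0,0.06]'
python3 -m crank '[-0.045,0,-0.01,0,0,0,0.06,-0.0455,0,0,0,0,0,0.06,0,0,0,0,0,0,0.06,0,0,0,0,0,0,0.06]'
python3 - <<'E'
from h import *
np.set_printoptions(precision=4,suppress=True,linewidth=260)
c=cam("wrist","w14"); im=c["frame"]; print(r.sense()["eef_pos"])
u,v=proj(c,[[.4398,-.2976,.131]])[0].astype(int);o=np.array([u-60,max(v-70,0)]);P=im[o[1]:v+70,o[0]:u+60].max(2)
m=cv2.morphologyEx((P<106).astype(np.uint8),cv2.MORPH_OPEN,np.ones((7,7)));n,l,st,ce=cv2.connectedComponentsWithStats(m);k=1+np.argmax(st[1:,4]);print(st[k])
cs=cv2.findContours((l==k).astype(np.uint8),0,2)[0][0]; b=cv2.boxPoints(cv2.minAreaRect(cs))+o; G=ground(c,b,.131);print(G,G.mean(0),np.linalg.norm(np.diff(G,axis=0),axis=1))
E
```

```text
t: 36.1
eef_pos: [0.4406, -0.2985, 0.1157]
orientation: [-3.141, 0.0, -3.105]
contact_force: [0.1, -0.3, -1.4]
grip_width: 0.0178
grasp_force: 50.0
t: 36.7
eef_pos: [0.44, -0.298, 0.2468]
orientation: [3.14, -0.001, -3.105]
contact_force: [1.6, -0.4, 0.3]
grip_width: 0.0553
grasp_force: 0.0
t: 37.1
eef_pos: [0.5313, -0.2947, 0.255]
orientation: [3.141, -0.001, -3.104]
contact_force: [-0.6, -0.4, 0.8]
grip_width: 0.06
grasp_force: 0.0
[ 0.5304 -0.2949  0.255 ]
[  49   20   24   98 2083]
[[ 0.4014 -0.3082  0.131 ]
 [ 0.4007 -0.2899  0.131 ]
 [ 0.4774 -0.2862  0.131 ]
 [ 0.4781 -0.3059  0.131 ]] [ 0.4394 -0.2976  0.131 ] [0.0184 0.0768 0.0197]
```

The driver hangs where it was. Now the knob: hover there and measure the line and marks.

```bash
python3 -m crank '[-0.0276,0.0391,0,0,0,0,0.06,-0.0276,0.0391,0,0,0,0,0.06,-0.0276,0.0391,0,0,0,0,0.06,-0.0276,0.0391,0,0,0,0,0.06,-0.0276,0.0391,0,0,0,0,0.06,-0.0276,0.0391,0,0,0,0,0.06,-0.0276,0.0391,0.03,0,0,0,0.06,0,0,0.03,0,0,0,0.06]' >/dev/null
python3 -m crank '[0,0,0,0,0,0,0.06,0,0,0,0,0,0,0.06]'
cat > knob.py <<'E'
from h import *
import sys
np.set_printoptions(precision=4,suppress=True,linewidth=260)
def knob(c,im,C0=(.6228,-.0135)):
    g=im.max(2).astype(np.float32); C=np.array(C0)
    def samp(C,rad,z,a):
        q=proj(c,np.c_[C[0]+rad*np.cos(a),C[1]+rad*np.sin(a),np.full(a.size,z)]).astype(np.float32); return cv2.remap(g,q[None,:,0],q[None,:,1],1)[0]
    # centre: dark disc at .085 -> centroid of thresholded region in rectified view
    n=np.arange(-.03,.0301,.0004); X,Y=np.meshgrid(n,n,indexing="ij")
    q=proj(c,np.c_[(C[0]+X).ravel(),(C[1]+Y).ravel(),np.full(X.size,.085)]).astype(np.float32).reshape(*X.shape,2)
    P=cv2.remap(g,q[...,0],q[...,1],1)
    a=np.linspace(-np.pi,np.pi,721)[:-1]
    # line angle: bright pixels inside r<18
    W=(P>150)&(np.hypot(X,Y)<.0185); d=np.c_[X[W],Y[W]]
    m=(P<85).astype(np.uint8); l=cv2.connectedComponentsWithStats(m)[1]; k=np.bincount(l[l>0]).argmax(); mm=(l==k).astype(np.uint8)
    cc,rr=cv2.minEnclosingCircle(cv2.findContours(mm,0,1)[0][0]); print("dark disc centre",C+np.array([n[0]+cc[1]*.0004,n[0]+cc[0]*.0004]),"r",rr*.0004)
    if len(d)>5:
        v=np.linalg.svd(d-d.mean(0))[2][0]; v=v if v@d.mean(0)>0 else -v
        print("line n",len(d),"mean",d.mean(0),"dir",np.arctan2(v[1],v[0]),"dir of mean",np.arctan2(*d.mean(0)[::-1]),"extent",np.hypot(*d.T).min(),np.hypot(*d.T).max())
    return C,samp,a
if __name__=="__main__":
    n=sys.argv[1]; c=cam("wrist",n); print(r.sense()["eef_pos"],r.sense()["orientation"]); knob(c,c["frame"])
E
python3 knob.py w15
python3 - <<'E'
from knob import *
knob(load("w3"),cv2.imread("pics/w3.png"))
# wheel triangulation w0/w3
w0=dict(load("w3")); w0["extrinsics"]=[[0.999998936435301,0.0012444407761776465,-0.0007605888637626395,0.6245089301005061],[0.0009869098619729147,-0.9613440161875068,-0.2753483403788685,0.0786197026678897],[-0.0010738422553773744,0.2753472968954434,-0.9613442218868231,0.38475483239160607],[0,0,0,1]]
for z in(.02,.04,.06,.08): print(z,ground(w0,[(365,193)],z),ground(load("w3"),[(238,159)],z))
c=load("w15");C,samp,a=knob(c,cv2.imread("pics/w15.png"))
# scale marks on plate z=.054, radius 24..34
M=np.array([samp(C,rad,.054,a) for rad in(.024,.026,.028,.030,.032,.034)])
for i in range(0,720,6): print(int(np.degrees(a[i])),M[:,i].astype(int),end=" | " if (i//6)%5<4 else "\n")
E
```

```text
t: 38.15
eef_pos: [0.7102, -0.0202, 0.1994]
orientation: [-3.142, -0.001, -3.106]
contact_force: [-0.5, 0.0, 0.9]
grip_width: 0.06
grasp_force: 0.0
[ 0.7109 -0.0205  0.2005] [-3.1413  0.0009 -3.1065]
dark disc centre [ 0.6222 -0.0152] r 0.020241661071777346
line n 104 mean [-0.007   0.0055] dir 2.2917557536865645 dir of mean 2.4780184184051444 extent 0.0011313708498983661 0.01697998822143294
dark disc centre [ 0.6264 -0.0039] r 0.018194544982910156
line n 393 mean [-0.0069  0.005 ] dir 2.28344363306618 dir of mean 2.512708140962568 extent 0.0005656854249491267 0.018181309083781655
0.02 [[ 0.6722 -0.013   0.02  ]] [[ 0.6716 -0.0139  0.02  ]]
0.04 [[ 0.6696 -0.008   0.04  ]] [[ 0.6685 -0.0087  0.04  ]]
0.06 [[ 0.667  -0.0029  0.06  ]] [[ 0.6655 -0.0036  0.06  ]]
0.08 [[0.6644 0.0021 0.08  ]] [[0.6624 0.0016 0.08  ]]
dark disc centre [ 0.6222 -0.0152] r 0.020241661071777346
line n 104 mean [-0.007   0.0055] dir 2.2917557536865645 dir of mean 2.4780184184051444 extent 0.0011313708498983661 0.01697998822143294
-180 [ 80 141 141 140 139 140] | -177 [111 142 142 142 142 143] | -174 [129 139
[... 2998 characters left out ...]
133] | 113 [135 136 134 136 137 131] | 117 [135 135 136 136 136 131]
120 [135  99  92  92 134 130] | 122 [136 117 124 132 135 133] | 126 [134 135 136 136 137 133] | 129 [136 136 135 138 133 133] | 131 [141 136 137 137 134 131]
135 [145 138 135 136 138 132] | 138 [143 137 137 136 137 139] | 140 [137 137 137 136 136 136] | 144 [136 136 135 139 136 135] | 147 [125 135 136 137 137 136]
149 [116 134 133 137 137 135] | 153 [127 135 136 135 136 138] | 156 [139 116  80  80  92 137] | 158 [137 138 131 133 136 138] | 162 [112 139 139 138 139 139]
165 [ 87 139 138 138 139 139] | 167 [119 140 142 142 141 138] | 171 [135 140 139 139 143 143] | 174 [140 141 140 139 138 139] | 176 [ 97 138 140 141 142 140]
```

The marks are at 189, 156, 120.5, 84.5, 47.5 (the long one), 12 and −23°, which agrees with the manifold's yaw. The line is now at 131° (turn ≈ 0.97), so it needs about 1.43 rad clockwise.

```bash
python3 -m crank '[0.044,0.0043,0,0,0,0,0.065,0.044,0.0043,0,0,0,0,0.065,0,0,0.04,0,0,0,0.065,0,0,0.04,0,0,0,0.065,0,0,0.035,0,0,0,0.065,0,0,0.01,0,0,0,0.065,0,0,0,0,0,0,0.065,0,0,0,0,0,0,0.065]'
python3 -m crank '[0,0,0,0,0,0,0.03,0,0,0,0,0,0,0.03,0,0,0,0,0,0,0.03,0,0,0,0,0,0,0.03,0,0,0,0,0,0,0.03,0,0,0,0,0,0,0.03]' 25
```

```text
t: 39.0
eef_pos: [0.6241, -0.0144, 0.0762]
orientation: [-3.141, 0.003, -3.106]
contact_force: [0.5, 0.2, 0.7]
grip_width: 0.0651
grasp_force: 0.0
t: 39.6
eef_pos: [0.6234, -0.0156, 0.0749]
orientation: [-3.139, 0.001, -3.105]
contact_force: [-1.7, -16.5, 7.3]
grip_width: 0.039
grasp_force: 25.0
```

```bash
python3 -m crank '[0,-0.0008,0,0,0,0,0.03,0,0,0,0,0,0.13,0.03,0,0,0,0,0,0.13,0.03,0,0,0,0,0,0.13,0.03,0,0,0,0,0,0.13,0.03,0,0,0,0,0,0.13,0.03]'
python3 -m crank '[0,0,0,0,0,0.13,0.03,0,0,0,0,0,0.13,0.03,0,0,0,0,0,0.13,0.03,0,0,0,0,0,0.13,0.03,0,0,0,0,0,0.13,0.03,0,0,0,0,0,0.13,0.03,0,0,0,0,0,0,0.03]'
python3 -c "
from rig import r;s=r.sense();print(s['torque'],s['contact_force'])"
```

```text
t: 40.2
eef_pos: [0.6233, -0.0162, 0.0749]
orientation: [-3.14, 0.002, 2.523]
contact_force: [-3.0, -14.1, 8.4]
grip_width: 0.0394
grasp_force: 25.0
t: 40.9
eef_pos: [0.6227, -0.0165, 0.0749]
orientation: [-3.141, 0.003, 1.743]
contact_force: [-6.3, -16.8, 10.0]
grip_width: 0.0393
grasp_force: 25.0
[-2.97636     1.02631637 -0.03590832] [ -6.34746191 -16.77377466  10.00544064]
```

```bash
python3 -m crank '[0,0,0,0,0,0,0.065,0,0,0,0,0,0,0.065,0,0,0,0,0,0,0.065,0,0,-0.025,0,0,0,0.065,0,0,-0.05,0,0,0,0.065,0,0,-0.05,0,0,0,0.065,-0.045,0,0,0,0,0,0.065,-0.045,0,0,0,0,0,0.065]'
python3 -m crank '[0,0,0,0,0,0,0.065,0,0,0,0,0,0,0.065]' >/dev/null
python3 knob.py w16
python3 - <<'E'
from knob import *
c=load("w16");C,samp,a=knob(c,cv2.imread("pics/w16.png"),(.6228,-.015))
M=np.array([samp(C,rad,.054,a) for rad in(.026,.028,.030)]).min(0)
print([(round(np.degrees(x),1),int(m)) for x,m in zip(a,M) if m<112])
E
```

```text
t: 41.7
eef_pos: [0.6397, -0.1033, 0.2012]
orientation: [3.138, 0.001, 1.751]
contact_force: [0.9, -0.0, -1.0]
grip_width: 0.0648
grasp_force: 0.0
[ 0.6385 -0.1029  0.1987] [-3.1411 -0.0006  1.7476]
dark disc centre [0.6214 0.0001] r 0.01100730972290039
line n 410 mean [0.0054 0.0057] dir 0.9232420929920678 dir of mean 0.8138206680153229 extent 1.1285039546789633e-16 0.01849540483471518
dark disc centre [0.6216 0.0002] r 0.01120718002319336
line n 389 mean [0.0053 0.0066] dir 0.8404014589172784 dir of mean 0.8933356225529232 extent 1.1285039546789633e-16 0.018242806801586374
[(np.float64(47.5), 110), (np.float64(48.0), 98), (np.float64(48.5), 90), (np.float64(49.0), 86), (np.float64(49.5), 83), (np.float64(50.0), 83), (np.float64(50.5), 83), (np.float64(51.0), 82), (np.float64(51.5), 83), (np.float64(52.0), 86), (np.float64(52.5), 90), (np.float64(53.0), 96), (np.float64(53.5), 106), (np.float64(84.5), 102), (np.float64(85.0), 94), (np.float64(85.5), 93), (np.float64(86.0), 109), (np.float64(119.0), 109), (np.float64(119.5), 101), (np.float64(120.0), 100)]
```

Run:
```python
from knob import *
c=load("w16");im=cv2.imread("pics/w16.png");C=(.6228,-.015)
n=np.arange(-.045,.0451,.00015);X,Y=np.meshgrid(n[::-1],n[::-1],indexing="ij")
o=[]
for z in(.085,.054):
    q=proj(c,np.c_[(C[0]+X).ravel(),(C[1]+Y).ravel(),np.full(X.size,z)]).astype(np.float32).reshape(*X.shape,2); o.append(cv2.resize(cv2.remap(im,q[...,0],q[...,1],1),(400,400)))
wide=cv2.resize(im,(320,200)); top=np.hstack(o); bot=np.zeros((200,800,3),np.uint8); bot[:,:320]=wide; bot[:,330:650]=cv2.resize(cv2.imread("pics/w12c.png"),(320,200))
cv2.imwrite("pics/kn.png",np.vstack([top,bot]))
```

```text
(no output)
```

View pics/kn.png

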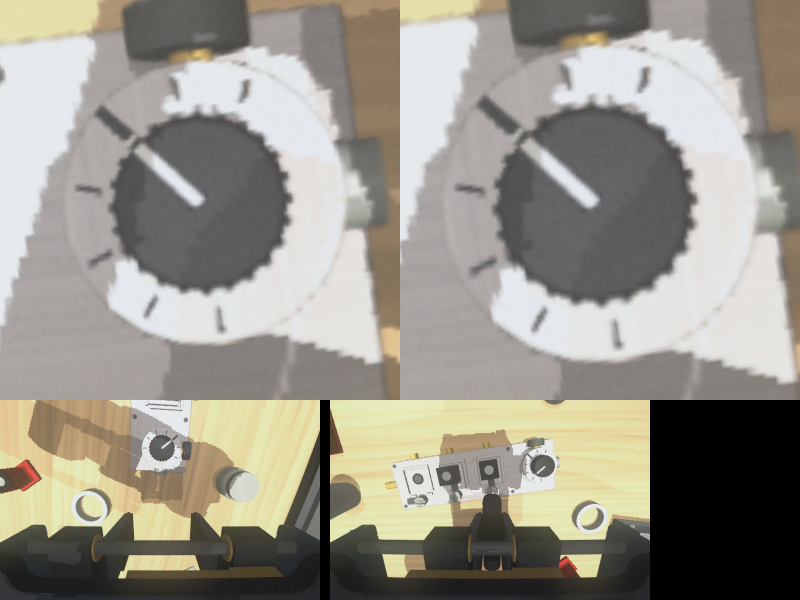

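The picture shows the knob's white line running from (202,202) to (138,148). That is 49.5°, pointing at the long mark, whose calculated direction is 49.3°. The earlier frame shows both cassettes clamped, and the robot is clear of everything.

```bash
python3 -c "
from rig import r; print(r.hand_in())"
```

```text
the job is handed in; nothing more can be done
None
```

Both cassettes on the bench are clamped in stations 2 and 3, the driver hangs in its stand, the knob's white line points at the long mark, and the job is handed in; hand-in returned no verdict.

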